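# Tighten the deep nuts and snap the caps on the regulator housings

### The job

In every regulator housing on the bench, turn the nut at the bottom of the bore clockwise with the long socket extension until it is tight, then close the bore with a red cap, laid in the mouth with the gripper and pressed fully home with the pusher, not with the fingers or the socket. Finish with the socket extension and the pusher standing each in its own stand again, and leave the other parts on the bench where they are.

Things in the scene. Friction and masses are not known exactly. Their poses are not given: they have to be found in the camera images.
- housing_a_mouth (a point): centre of the mouth of a blue round regulator housing, level with its top; z up. Housing: cast iron, 3.2 kg, stands on the bench, may be absent (two or three are there), 84 mm outside, 92 mm tall, on a dark 98 mm square base, brass boss on its -x side. Bore 52 mm wide, 80 mm deep, straight down. Three sprung balls, evenly spaced 6 mm below the mouth, stick 3.7 mm into the bore
- nut_a (a joint): turn in rad of the brass hex nut at the bottom of that bore; grows as the nut is turned clockwise seen from above. Starts between 0 and 0.4, comes up tight against a hard stop at 2.6 (so the socket may have to be lifted off, turned back and set on again); turns against about 0.1 N m of friction and stays where it is left
- nut_a_hex (a point): on the nut's axis at the top of its hexagon, 27 mm above the bench, 65 mm below the mouth; turns with the nut, x axis square to one of its flats, z up. Hexagon 24 mm across flats, 12 mm tall, on a round 35 mm flange 3 mm thick lying on the bore's floor (12 mm above the bench), with a 7 mm tall dome on top
- housing_b_mouth (a point): centre of the mouth of a blue round regulator housing, level with its top; z up. Housing: cast iron, 3.2 kg, stands on the bench, may be absent (two or three are there), 84 mm outside, 92 mm tall, on a dark 98 mm square base, brass boss on its -x side. Bore 52 mm wide, 80 mm deep, straight down. Three sprung balls, evenly spaced 6 mm below the mouth, stick 3.7 mm into the bore
- nut_b (a joint): turn in rad of the brass hex nut at the bottom of that bore; grows as the nut is turned clockwise seen from above. Starts between 0 and 0.4, comes up tight against a hard stop at 2.6 (so the socket may have to be lifted off, turned back and set on again); turns against about 0.1 N m of friction and stays where it is left
- nut_b_hex (a point): on the nut's axis at the top of its hexagon, 27 mm above the bench, 65 mm below the mouth; turns with the nut, x axis square to one of its flats, z up. Hexagon 24 mm across flats, 12 mm tall, on a round 35 mm flange 3 mm thick lying on the bore's floor (12 mm above the bench), with a 7 mm tall dome on top
- housing_c_mouth (a point): centre of the mouth of a blue round regulator housing, level with its top; z up. Housing: cast iron, 3.2 kg, stands on the bench, may be absent (two or three are there), 84 mm outside, 92 mm tall, on a dark 98 mm square base, brass boss on its -x side. Bore 52 mm wide, 80 mm deep, straight down. Three sprung balls, evenly spaced 6 mm below the mouth, stick 3.7 mm into the bore
- nut_c (a joint): turn in rad of the brass hex nut at the bottom of that bore; grows as the nut is turned clockwise seen from above. Starts between 0 and 0.4, comes up tight against a hard stop at 2.6 (so the socket may have to be lifted off, turned back and set on again); turns against about 0.1 N m of friction and stays where it is left
- nut_c_hex (a point): on the nut's axis at the top of its hexagon, 27 mm above the bench, 65 mm below the mouth; turns with the nut, x axis square to one of its flats, z up. Hexagon 24 mm across flats, 12 mm tall, on a round 35 mm flange 3 mm thick lying on the bore's floor (12 mm above the bench), with a 7 mm tall dome on top
- cap_1: red knob cap, 49 mm tall, 120 g, the three are alike, upright on the bench; origin at the foot, z up. Spigot 20 mm (40 mm wide, 48.6 at a bead 7 to 9 mm up, then 44), flange 66 mm wide 20 to 25 mm up, flat-topped knob 38 mm wide above. Laid in a mouth it rests on the balls, origin 9 mm below the mouth; 10 to 15 N snaps it home, flange on the housing, origin 20 mm below
- cap_2: red knob cap, 49 mm tall, 120 g, the three are alike, upright on the bench; origin at the foot, z up. Spigot 20 mm (40 mm wide, 48.6 at a bead 7 to 9 mm up, then 44), flange 66 mm wide 20 to 25 mm up, flat-topped knob 38 mm wide above. Laid in a mouth it rests on the balls, origin 9 mm below the mouth; 10 to 15 N snaps it home, flange on the housing, origin 20 mm below
- cap_3: red knob cap, 49 mm tall, 120 g, the three are alike, upright on the bench; origin at the foot, z up. Spigot 20 mm (40 mm wide, 48.6 at a bead 7 to 9 mm up, then 44), flange 66 mm wide 20 to 25 mm up, flat-topped knob 38 mm wide above. Laid in a mouth it rests on the balls, origin 9 mm below the mouth; 10 to 15 N snaps it home, flange on the housing, origin 20 mm below
- socket_ext: long socket extension upright in the green stand, 170 mm tall, 350 g; origin at the centre of the foot, z up. Green cross handle 80 mm (along x) by 16 (y) by 30 tall, its middle 155 mm up; 18 mm shaft; 37 mm socket with an open hexagon 25.5 mm across flats (two flats square to x), 26 mm deep. Fully on a nut its foot is 15 mm above the bench
- pusher: pusher upright in the yellow stand, 110 mm tall, 250 g; origin at the centre of the foot, z up. White flat foot 36 mm wide, 18 mm tall; 18 mm steel rod; yellow block handle 44 mm (along x) by 24 (y) by 36 tall, its middle 92 mm up
- socket_stand_floor (a point): centre of the inner floor of the green round tool stand that holds the socket extension, 12 mm above the bench; the cup is 52 mm wide inside, 68 mm outside, its rim 60 mm above the bench. Fixed to the bench
- pusher_stand_floor (a point): centre of the inner floor of the yellow round tool stand that holds the pusher, 12 mm above the bench; the cup is 52 mm wide inside, 68 mm outside, its rim 60 mm above the bench. Fixed to the bench
- valve_disc: black rubber valve disc, 68 mm across, 12 mm thick; not part of the job. Origin: centre of its underside
- ceramic_bush: white ceramic insulator bush, a ring 48 mm across and 22 mm tall; not part of the job. Origin: centre of its underside
- brass_fitting: polished brass gauge fitting, 44 mm across, 62 mm tall; not part of the job. Origin: centre of its underside
- sealant: blue sealant bottle with a white cap, 44 mm across, 90 mm tall; not part of the job. Origin: centre of its underside
- spanner: steel spanner 190 mm long, lying flat; not part of the job. Origin: middle of its length, underside
- pipe_flange: steel pipe flange, a ring 100 mm across and 14 mm thick; not part of the job. Origin: centre of its underside
Not all that is in view belongs to the job. What is shaped like the part that bears housing_c_mouth but orange is not meant.

How it is judged:
On the way, in this order (a step that is already met when the one before it is completed fails the run):
1. the nuts of all housings are tight (value of joint each of nut_a, nut_b, nut_c above 2.45 rad), for 0.2 s.
2. every housing is closed by a cap pressed fully home (((z of cap_1 in the frame of housing_a_mouth below -0.0165 m and horizontal distance between cap_1 and housing_a_mouth below 0.005 m and angle between cap_1's own z axis and vertical below 0.1 rad) or (z of cap_2 in the frame of housing_a_mouth below -0.0165 m and horizontal distance between cap_2 and housing_a_mouth below 0.005 m and angle between cap_2's own z axis and vertical below 0.1 rad) or (z of cap_3 in the frame of housing_a_mouth below -0.0165 m and horizontal distance between cap_3 and housing_a_mouth below 0.005 m and angle between cap_3's own z axis and vertical below 0.1 rad)) and ((z of cap_1 in the frame of housing_b_mouth below -0.0165 m and horizontal distance between cap_1 and housing_b_mouth below 0.005 m and angle between cap_1's own z axis and vertical below 0.1 rad) or (z of cap_2 in the frame of housing_b_mouth below -0.0165 m and horizontal distance between cap_2 and housing_b_mouth below 0.005 m and angle between cap_2's own z axis and vertical below 0.1 rad) or (z of cap_3 in the frame of housing_b_mouth below -0.0165 m and horizontal distance between cap_3 and housing_b_mouth below 0.005 m and angle between cap_3's own z axis and vertical below 0.1 rad)) and ((z of cap_1 in the frame of housing_c_mouth below -0.0165 m and horizontal distance between cap_1 and housing_c_mouth below 0.005 m and angle between cap_1's own z axis and vertical below 0.1 rad) or (z of cap_2 in the frame of housing_c_mouth below -0.0165 m and horizontal distance between cap_2 and housing_c_mouth below 0.005 m and angle between cap_2's own z axis and vertical below 0.1 rad) or (z of cap_3 in the frame of housing_c_mouth below -0.0165 m and horizontal distance between cap_3 and housing_c_mouth below 0.005 m and angle between cap_3's own z axis and vertical below 0.1 rad))), for 0.2 s.
At the end, for the whole second after the job is handed in: each housing present: nut past 2.45 rad, and a cap home (origin over 16.5 mm below the mouth, within 5 mm of its centre, tilt under 0.1 rad); socket extension and pusher each at rest in their own stand (within 15 mm of centre, 8 mm of floor, tilt under 0.15 rad) (all of step 1 and all of step 2 and horizontal distance between socket_ext and socket_stand_floor below 0.015 m and z of socket_ext in the frame of socket_stand_floor below 0.008 m and angle between each of socket_ext, pusher's own z axis and vertical below 0.15 rad and linear speed of each of socket_ext, pusher below 0.03 m/s and horizontal distance between pusher and pusher_stand_floor below 0.015 m and z of pusher in the frame of pusher_stand_floor below 0.008 m); the robot touches nothing.
It fails at once if a cap is pushed home by the fingers (they bear on a cap that is home) ((contact force between the fingers and cap_1 above 2 N and ((horizontal distance between cap_1 and housing_a_mouth below 0.008 m and z of cap_1 in the frame of housing_a_mouth below -0.0165 m) or (horizontal distance between cap_1 and housing_b_mouth below 0.008 m and z of cap_1 in the frame of housing_b_mouth below -0.0165 m) or (horizontal distance between cap_1 and housing_c_mouth below 0.008 m and z of cap_1 in the frame of housing_c_mouth below -0.0165 m))) or (contact force between the fingers and cap_2 above 2 N and ((horizontal distance between cap_2 and housing_a_mouth below 0.008 m and z of cap_2 in the frame of housing_a_mouth below -0.0165 m) or (horizontal distance between cap_2 and housing_b_mouth below 0.008 m and z of cap_2 in the frame of housing_b_mouth below -0.0165 m) or (horizontal distance between cap_2 and housing_c_mouth below 0.008 m and z of cap_2 in the frame of housing_c_mouth below -0.0165 m))) or (contact force between the fingers and cap_3 above 2 N and ((horizontal distance between cap_3 and housing_a_mouth below 0.008 m and z of cap_3 in the frame of housing_a_mouth below -0.0165 m) or (horizontal distance between cap_3 and housing_b_mouth below 0.008 m and z of cap_3 in the frame of housing_b_mouth below -0.0165 m) or (horizontal distance between cap_3 and housing_c_mouth below 0.008 m and z of cap_3 in the frame of housing_c_mouth below -0.0165 m)))).
It fails at once if a cap is pressed into a housing with the socket extension ((contact force between socket_ext and cap_1 above 4 N and (horizontal distance between cap_1 and housing_a_mouth below 0.008 m or horizontal distance between cap_1 and housing_b_mouth below 0.008 m or horizontal distance between cap_1 and housing_c_mouth below 0.008 m)) or (contact force between socket_ext and cap_2 above 4 N and (horizontal distance between cap_2 and housing_a_mouth below 0.008 m or horizontal distance between cap_2 and housing_b_mouth below 0.008 m or horizontal distance between cap_2 and housing_c_mouth below 0.008 m)) or (contact force between socket_ext and cap_3 above 4 N and (horizontal distance between cap_3 and housing_a_mouth below 0.008 m or horizontal distance between cap_3 and housing_b_mouth below 0.008 m or horizontal distance between cap_3 and housing_c_mouth below 0.008 m))).
It fails at once if a part that is not of the job is moved more than 4 cm (distance of any of valve_disc, ceramic_bush, brass_fitting, sealant, spanner, pipe_flange from where it was at the start of the episode above 0.04 m).
Of housing_a, housing_b, housing_c only 2 to 3 are there at a start; the rules pass over those that are not, and their reading is None.
At some moment in a run one of cap_1, cap_2, cap_3 may be knocked a few centimetres aside while the robot is not near it.
It also fails if it takes over 210 s, if anything falls off the work surface, if the arm or the gripper's body presses on something with over 40 N, if the wrist force passes 120 N, or if a joint passes its speed limit or range.

### The arm

A 7-joint arm with a two-finger parallel gripper is mounted at the origin on the work surface. World frame = base frame: x ahead of the robot, y to its left, z up, the work surface at z = 0. Lengths are in m, angles in rad, forces in N, time in s.
With the tool pointing down it reaches from about 0.4 to 0.85 m from the base axis. Payload 10.4 kg.
Tool frame: the origin (TCP) lies between the finger pads; the fingertips stand 14 mm ahead of it and the grasp point (between the pads) lies 5 mm behind it (r.finger_overhang is the z of the fingertips in the tool frame, in m); z points along the fingers, y is the line along which they close (so a half turn about z gives the same grasp; the last joint's range is limited). The gripper opens to 87 mm and grips with 3 to 60 N. Pads are 19 mm wide; open, the fingers measure 117 mm over their backs; the gripper's body (75 mm by 190 mm) begins 51 mm behind the grasp point.
Start: joints at [1.257, 0.332, -0.065, 1.46, 0.022, 1.35, -0.088], TCP at [0.179, -0.599, 0.237] pointing down, gripper open.
Joint ranges: [-2.6, 2.6], [-0.5, 2.12], [-1.47, 1.34], [0.16, 2.42], [-1.27, 4.41], [0.06, 2.06], [-2.6, 2.6]. Speed limits (rad/s): [2.22, 2.22, 2.79, 2.79, 3.14, 3.14, 3.14].

### API

Orientations are given as a unit quaternion [x, y, z, w].
In Python, from bench import r, optics gives the robot as it stands.
- The arm moves only by the shell command python3 -m pendant 'ROWS' [FORCE]. ROWS is JSON, a list of rows, each a list of 7 numbers: the closure, from -1 (fully open) to 1 (shut), then the shift along the tool's x, y, z scaled (see below), then the turn, a rotation vector about the tool's x, y, z scaled (see below). In form: [[grip, x, y, z, rx, ry, rz], ...]. A call has 1 to 8 rows; each row is the pose to reach, as a shift and turn from the pose commanded when the call began, along the tool's axes at that moment; what a row does not reach only later rows make up. The controller multiplies each number of a shift by 0.3 m and each number of a turn by 120 degrees. A row lasts 1/8 s, in which the tool goes at most 62.5 mm and 10.7 degrees, less where a joint would pass 70% of its speed; a pose out of reach is approached as far as the arm can. A call with a number of a shift or a turn outside -1 to 1 is refused whole. A call with a gripper value outside its range is refused whole. The fingers move at their own pace and stop on an object; FORCE is the grip in N (left out, the last holds). Time passes only in rows, so rows that repeat a pose let the fingers close. It gives the time, the measured TCP pose, the force, the opening and the grip force at its end, in the units of the state.
- r.read_state(): the state, without advancing time (a new reading comes with each control period).
- optics.camera(name): name is "side" or "top" or "wrist"; returns a dict with "pixels" (384x512x3 uint8, red, green, blue), "vfov" (degrees; the focal length in pixels is half the picture's height over the tangent of half this angle, whatever the lens; pixels are square), "cx", "cy" (the principal point, pixels), "rvec" (rotation vector, rad) and "tvec" (3), from world to camera coordinates, as OpenCV has them. Camera axes: x right, y down, z forward; pixel columns grow to the right and rows downward; lengths in m; the calibration is good to about 2 mm. A picture is of the moment at which its call begins. There is no depth.
- r.close_job(): hands the job in; it is judged then, once.
The state is a dict: "time": time; "joint_positions": joint angles; "joint_vel": joint speeds; "joint_torque": joint torques, N m; "ee_pos": TCP position; "eef_rot": TCP orientation; "ft_force": force on the tool from outside, world axes, zero at the start; "torque": the same for the moment, N m; "width": finger opening in m; "grip_force": force on a finger pad.
Only numpy, scipy, OpenCV 4.12 (cv2) and the standard library are available. Lean on these libraries where they do the work, as an engineer would, in place of code of your own. Each camera call takes 0.05 s, during which the arm holds its last target. There are 200 camera calls.

## Working session

There is one attempt and no reset: what is moved stays moved. The work goes in short steps, Python scripts to look and compute and a shell command to move; the robot and the scene stay as the last step left them, time stands still between calls to the robot, and variables do not carry over. Pictures are saved under pics/ and viewed, at most 14 in all, crops included, and the job is handed in when it is done.

```bash
ls; mkdir -p pics; cat > h.py <<'E'
import numpy as np, cv2
from bench import r, optics
from scipy.spatial.transform import Rotation as R
def cam(n):
    c=optics.camera(n); h=c['pixels'].shape[0]
    c['f']=h/2/np.tan(np.radians(c['vfov']/2)); c['R']=R.from_rotvec(c['rvec']).as_matrix(); c['t']=np.array(c['tvec']).ravel()
    c['o']=-c['R'].T@c['t']; return c
def plane(c,u,v,z):
    d=c['R'].T@np.array([(u-c['cx'])/c['f'],(v-c['cy'])/c['f'],1]); return c['o']+d*(z-c['o'][2])/d[2]
def proj(c,p):
    q=c['R']@np.array(p)+c['t']; return c['f']*q[:2]/q[2]+[c['cx'],c['cy']]
def save(c,n,box=None,s=1):
    im=cv2.cvtColor(c['pixels'],cv2.COLOR_RGB2BGR)
    if box: im=im[box[1]:box[3],box[0]:box[2]]
    cv2.imwrite('pics/'+n,cv2.resize(im,None,fx=s,fy=s,interpolation=cv2.INTER_CUBIC))
E
python3 - <<'E'
from h import *
for n in ['top','side','wrist']:
    c=cam(n); save(c,n+'0.png',s=1.5); print(n,c['vfov'],c['cx'],c['cy'],c['o'].round(3),c['R'].round(2).tolist())
print(r.read_state())
E
```

```text
pics
top 56.639827028004476 261.97215138146476 193.0763761131606 [ 0.423 -0.005  1.182] [[0.02, -1.0, 0.01], [-1.0, -0.02, -0.08], [0.08, -0.01, -1.0]]
side 57.56748494477631 257.91574681766184 195.07538703846444 [ 0.315 -0.67   0.624] [[0.96, -0.27, 0.0], [-0.16, -0.59, -0.79], [0.22, 0.76, -0.61]]
wrist 71.01050957265083 251.16934858424491 194.05752062680304 [ 0.249 -0.578  0.383] [[0.29, -0.96, -0.0], [-0.92, -0.28, 0.26], [-0.25, -0.07, -0.97]]
{'time': 0.15, 'joint_positions': array([ 1.2573773 ,  0.33271151, -0.06472461,  1.46070031,  0.02164021,
        1.3499072 , -0.08848995]), 'joint_vel': array([ 1.06334387e-03, -2.52799414e-03, -6.50202564e-04, -2.83527607e-03,
        1.02060234e-03, -4.97778311e-04,  4.13580878e-05]), 'joint_torque': array([ 1.90083842e-04, -6.23629975e+01,  2.46060983e-02, -3.90142465e+01,
       -6.12639170e-02,  3.72121576e-02,  1.28600168e-04]), 'ee_pos': array([ 0.17913887, -0.59850649,  0.23596923]), 'eef_rot': array([ 9.89442314e-01,  1.44926332e-01, -1.11108127e-04, -5.02674342e-04]), 'ft_force': array([-0.24662142, -0.13765448, -0.02528333]), 'torque': array([-0.05454847,  0.04286627,  0.02762557]), 'grip_force': 0.0, 'width': 0.08686307370104313}
```

View pics/top0.png

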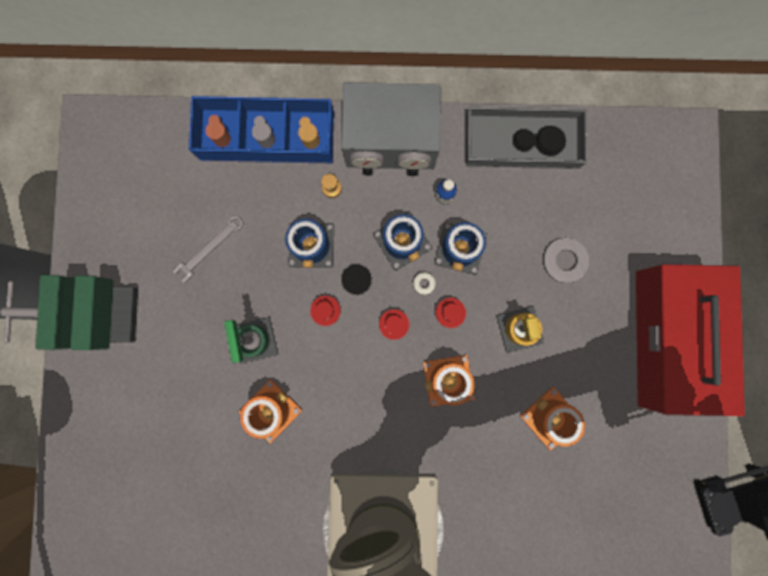

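View pics/side0.png

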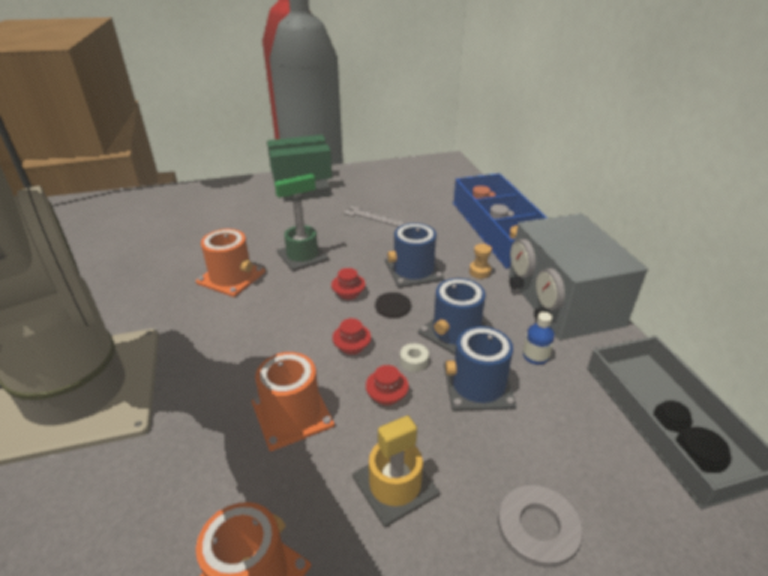

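Top view (1.5x pixels) shows three blue housings at (307,241), (402,236), (464,243), and orange decoys at (264,415), (450,382), (558,424). The red caps are at (325,310), (394,322), (450,312), the green stand at (250,340), and the yellow stand at (522,328). Candidates that could be confused are blue against orange housings, the dark-green vice (85,312) against the green-handled socket, and the red toolbox (690,340) against the caps. I choose by the description.

```bash
cat > m1.py <<'E'
from h import *
c=cam('top'); im=c['pixels']; hsv=cv2.cvtColor(im,cv2.COLOR_RGB2HSV); H,S,V=[hsv[...,i].astype(int) for i in range(3)]
def comps(m,z,name,lo=15,win=(100,100,370,240)):
    mm=np.zeros_like(m); x0,y0,x1,y1=win; mm[y0:y1,x0:x1]=m[y0:y1,x0:x1]
    cs,_=cv2.findContours(mm.astype(np.uint8),cv2.RETR_EXTERNAL,cv2.CHAIN_APPROX_NONE)
    for k in cs:
        if cv2.contourArea(k)<lo: continue
        (u,v),ax,a=cv2.fitEllipse(k) if len(k)>5 else ((0,0),(0,0),0)
        p=plane(c,u,v,z); print(name,round(u,1),round(v,1),'xy',p[:2].round(4),'d',(np.array(ax)/c['f']*(c['o'][2]-z)).round(3),round(a))
comps((S<60)&(V>170),0.092,'white')
comps(((H<6)|(H>174))&(S>150)&(V>70),0.025,'red')
comps((H>50)&(H<80)&(S>120)&(V>60),0.06,'green')
comps((H>20)&(H<32)&(S>130)&(V>100),0.06,'yellow')
save(c,'topcrop.png',(140,110,380,240),3)
E
python3 m1.py
```

```text
white 282.6 188.7 xy [ 0.5216 -0.0758] d [0.039 0.041] 109
white 310.2 160.9 xy [ 0.6098 -0.1598] d [0.064 0.066] 106
white 202.9 158.6 xy [0.6103 0.1719] d [0.064 0.066] 63
white 268.5 155.7 xy [ 0.6235 -0.0307] d [0.065 0.066] 86
white 298.6 122.6 xy [ 0.7295 -0.1228] d [0.016 0.017] 45
red 262.2 215.8 xy [ 0.4384 -0.015 ] d [0.06  0.061] 173
red 300.0 208.0 xy [ 0.4657 -0.1376] d [0.06 0.06] 146
red 216.5 206.6 xy [0.4654 0.1336] d [0.06  0.061] 4
green 154.9 226.9 xy [0.3969 0.3201] d [0.017 0.101] 169
yellow 354.8 218.1 xy [ 0.4361 -0.3064] d [0.028 0.056] 161
```

View pics/topcrop.png

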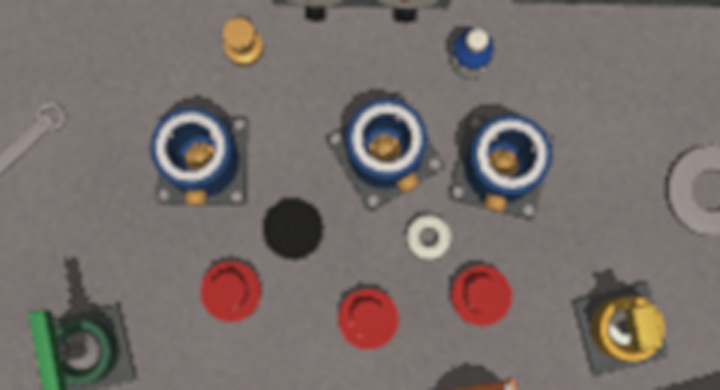

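The crop confirms the choice: three blue housings with brass nuts, with mouths at about (0.610,0.172), (0.6235,-0.031) and (0.610,-0.160). Rim size and spacing are plausible. Next I move in and look down each bore with the wrist camera.

```bash
cat > go.py <<'E'
import sys
from h import *
def show(*legs):
    s=r.read_state(); p=s['ee_pos']; Rm=R.from_quat(s['eef_rot']); 
    print('at',p.round(4),'yaw',np.degrees(np.arctan2(*Rm.as_matrix()[[1,0],0])).round(1),'q7',s['joint_positions'][6].round(2),'t',s['time'],'w',round(s['width'],4),'F',s['ft_force'].round(1))
    for (x,y,z,yaw) in legs:
        q=np.array([x,y,z]); yw=np.radians(yaw); X=[np.cos(yw),np.sin(yw),0]; Z=[0,0,-1]
        T=R.from_matrix(np.array([X,np.cross(Z,X),Z]).T)
        d=Rm.inv().apply(q-p)/0.3; w=(Rm.inv()*T).as_rotvec(degrees=True)/120
        print('->',q,yaw,'row',d.round(3).tolist(),w.round(3).tolist(),'rows>=',max(np.linalg.norm(q-p)/.0625,np.linalg.norm(w)*120/10.7).round(1))
        p=q; Rm=T
if __name__=='__main__':
    a=[float(v) for v in sys.argv[1:]]; show(*[a[i:i+4] for i in range(0,len(a),4)])
E
python3 go.py 0.25 -0.42 0.30 30 0.42 -0.30 0.25 60 0.61 -0.233 0.17 90
python3 - <<'E'
from h import *
c=cam('top')
print(plane(c,154.9,226.9,.182), plane(c,354.8,218.1,.1))
E
```

```text
at [ 0.1791 -0.5986  0.2361] yaw 16.7 q7 -0.09 t 0.2 w 0.0865 F [ 0.4  1.  -0.2]
-> [ 0.25 -0.42  0.3 ] 30.0 row [0.397, -0.503, -0.213] [-0.0, -0.0, -0.111] rows>= 3.2
-> [ 0.42 -0.3   0.25] 60.0 row [0.691, -0.063, 0.167] [0.0, 0.0, -0.25] rows>= 3.4
-> [ 0.61  -0.233  0.17 ] 90.0 row [0.51, 0.437, 0.267] [0.0, 0.0, -0.25] rows>= 3.5
[0.39980089 0.28484514 0.182     ] [ 0.4355319 -0.2957571  0.1      ]
```

```bash
python3 -m pendant '[[-1,0.2,-0.25,-0.213,0,0,-0.05],[-1,0.397,-0.503,-0.213,0,0,-0.111],[-1,0.397,-0.503,-0.213,0,0,-0.111],[-1,0.397,-0.503,-0.213,0,0,-0.111]]'
python3 -m pendant '[[-1,0.691,-0.063,0.167,0,0,-0.25],[-1,0.691,-0.063,0.167,0,0,-0.25],[-1,0.691,-0.063,0.167,0,0,-0.25],[-1,0.691,-0.063,0.167,0,0,-0.25],[-1,0.691,-0.063,0.167,0,0,-0.25]]'
python3 go.py 0.61 -0.233 0.17 90
```

```text
time: 0.75
ee_pos: [0.252, -0.4173, 0.3018]
eef_rot: [0.965, 0.261, 0.0, 0.001]
ft_force: [-0.4, 0.0, -0.5]
width: 0.0867
grip_force: 0.0
time: 1.38
ee_pos: [0.4212, -0.2989, 0.2494]
eef_rot: [0.865, 0.501, -0.0, -0.001]
ft_force: [-0.4, -0.4, 0.0]
width: 0.0871
grip_force: 0.0
at [ 0.4212 -0.2989  0.2494] yaw 60.1 q7 -0.03 t 1.375 w 0.0871 F [-0.4 -0.4  0. ]
-> [ 0.61  -0.233  0.17 ] 90.0 row [0.504, 0.437, 0.264] [-0.001, -0.001, -0.249] rows>= 3.4
```

```bash
cat > cap.py <<'E'
import sys,pickle
from h import *
c=cam('wrist'); pickle.dump(c,open('w_'+sys.argv[1]+'.pkl','wb')); save(c,'w_'+sys.argv[1]+'.png')
E
python3 -m pendant '[[-1,0.504,0.437,0.264,0,0,-0.249],[-1,0.504,0.437,0.264,0,0,-0.249],[-1,0.504,0.437,0.264,0,0,-0.249],[-1,0.504,0.437,0.264,0,0,-0.249],[-1,0.504,0.437,0.264,0,0,-0.249],[-1,0.504,0.437,0.264,0,0,-0.249]]'
python3 cap.py C
python3 -m pendant '[[-1,0.43,0.045,0,0,0,0],[-1,0.43,0.045,0,0,0,0],[-1,0.43,0.045,0,0,0,0],[-1,0.43,0.045,0,0,0,0],[-1,0.43,0.045,0,0,0,0]]'
python3 cap.py B
python3 -m pendant '[[-1,0.677,-0.045,0,0,0,0],[-1,0.677,-0.045,0,0,0,0],[-1,0.677,-0.045,0,0,0,0],[-1,0.677,-0.045,0,0,0,0],[-1,0.677,-0.045,0,0,0,0],[-1,0.677,-0.045,0,0,0,0]]'
python3 cap.py A
cd pics; python3 -c "
import cv2,numpy as np
cv2.imwrite('w3.png',cv2.resize(np.hstack([cv2.imread(f'w_{k}.png')[60:330,120:390] for k in 'ABC']),None,fx=.98,fy=1))"; ls
```

```text
time: 2.12
ee_pos: [0.6083, -0.2369, 0.1714]
eef_rot: [0.709, 0.705, -0.001, 0.0]
ft_force: [0.2, -1.2, -0.3]
width: 0.0869
grip_force: 0.0
time: 2.8
ee_pos: [0.6228, -0.1086, 0.1714]
eef_rot: [0.709, 0.705, -0.0, 0.001]
ft_force: [-0.1, -1.4, 0.3]
width: 0.0872
grip_force: 0.0
time: 3.6
ee_pos: [0.6107, 0.0943, 0.1709]
eef_rot: [0.709, 0.705, -0.0, 0.0]
ft_force: [0.1, -0.5, -0.5]
width: 0.0871
grip_force: 0.0
side0.png
top0.png
topcrop.png
w3.png
w_A.png
w_B.png
w_C.png
wrist0.png
```

View pics/w3.png

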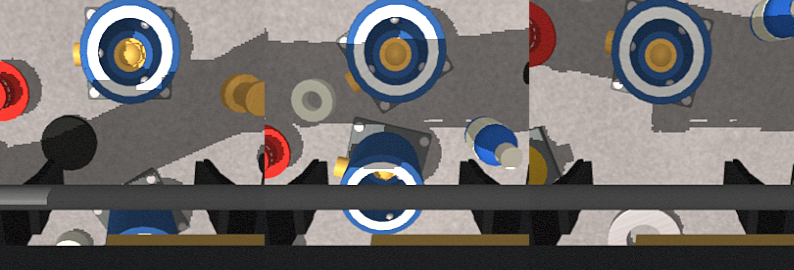

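Wrist views looking down each bore: the rims sit near (130,50), (396,50) and (662,50) of the composite, each with its nut at centre. Nuts B and C are in shadow, so I fit the rims and stretch the contrast on the nuts.

```bash
cat > m2.py <<'E'
from h import *
import pickle
out=[]
est=dict(A=(.610,.172),B=(.6235,-.031),C=(.610,-.160))
for k in 'ABC':
    c=pickle.load(open(f'w_{k}.pkl','rb')); im=c['pixels']; hsv=cv2.cvtColor(im,cv2.COLOR_RGB2HSV).astype(int)
    g=proj(c,[*est[k],.092]); U,V=np.meshgrid(range(512),range(384)); near=(np.hypot(U-g[0],V-g[1])<58)
    # rim (grey/white vs blue)
    m=(near&(hsv[...,1]<70)&(hsv[...,2]>120)&(np.hypot(U-g[0],V-g[1])<40)).astype(np.uint8)
    m=cv2.morphologyEx(m,cv2.MORPH_CLOSE,np.ones((3,3)))
    cs,_=cv2.findContours(m,cv2.RETR_EXTERNAL,cv2.CHAIN_APPROX_NONE); kk=max(cs,key=cv2.contourArea)
    (u,v),ax,a=cv2.fitEllipse(cv2.convexHull(kk)); pr=plane(c,u,v,.092)
    # brass
    b=(near&(np.hypot(U-g[0],V-g[1])<24)&(hsv[...,0]<30)&(hsv[...,0]>8)&(hsv[...,1]>90)).astype(np.uint8)
    cs,_=cv2.findContours(b,cv2.RETR_EXTERNAL,cv2.CHAIN_APPROX_NONE); kb=max(cs,key=cv2.contourArea)
    (u2,v2),ax2,a2=cv2.fitEllipse(cv2.convexHull(kb)); pn=plane(c,u2,v2,.015)
    print(k,'rim',pr[:2].round(4),np.round(np.array(ax)/c['f']*(c['o'][2]-.092),4),'flange',pn[:2].round(4),np.round(np.array(ax2)/c['f']*(c['o'][2]-.015),4),'cam',c['o'].round(4))
    q=proj(c,[pr[0],pr[1],.03]).round().astype(int); w=cv2.getRectSubPix(im,(44,44),tuple(map(float,q)))
    w=cv2.cvtColor(w,cv2.COLOR_RGB2BGR); w=np.clip(w.astype(float)*230/np.percentile(w[12:32,12:32],97),0,255).astype(np.uint8)
    out.append(cv2.resize(w,(264,264),interpolation=cv2.INTER_CUBIC))
cv2.imwrite('pics/nuts.png',np.hstack(out))
E
python3 m2.py
```

```text
A rim [0.6101 0.172 ] [0.0666 0.0671] flange [0.6137 0.1725] [0.036  0.0377] cam [0.6129 0.1656 0.318 ]
B rim [ 0.6237 -0.0309] [0.0666 0.0673] flange [ 0.6268 -0.0298] [0.0359 0.0377] cam [ 0.625  -0.0373  0.3185]
C rim [ 0.6101 -0.16  ] [0.067  0.0673] flange [ 0.6129 -0.1592] [0.036  0.0374] cam [ 0.6105 -0.1656  0.3185]
```

View pics/nuts.png

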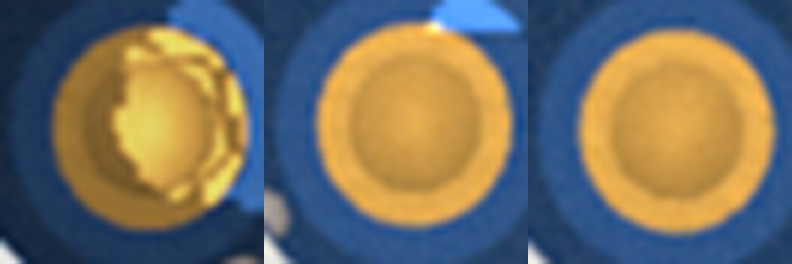

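```bash
python3 -m pendant '[[-1,0.393,-0.7,-0.267,0,0,0],[-1,0.393,-0.7,-0.267,0,0,0],[-1,0.393,-0.7,-0.267,0,0,0],[-1,0.393,-0.7,-0.267,0,0,0],[-1,0.393,-0.7,-0.267,0,0,0],[-1,0.393,-0.7,-0.267,0,0,0]]' | head -2
cat > m3.py <<'E'
import sys
from h import *
def handle(kind='green'):
    c=cam('wrist'); hsv=cv2.cvtColor(c['pixels'],cv2.COLOR_RGB2HSV).astype(int); H,S,V=hsv[...,0],hsv[...,1],hsv[...,2]
    m=((H>50)&(H<85)&(S>110)&(V>50)) if kind=='green' else ((H>20)&(H<33)&(S>120)&(V>90))
    z=.182 if kind=='green' else .122; cs,_=cv2.findContours(m.astype(np.uint8),cv2.RETR_EXTERNAL,cv2.CHAIN_APPROX_NONE)
    for k in cs:
        if cv2.contourArea(k)<150: continue
        P=np.array([plane(c,u,v,z)[:2] for u,v in k[:,0]]); (cc,sz,a)=cv2.minAreaRect((P*1000).astype(np.float32))
        bx=cv2.boxPoints((cc,sz,a)); e=bx[1]-bx[0]; e2=bx[2]-bx[1]; e=e if np.linalg.norm(e)>np.linalg.norm(e2) else e2
        print('centre',np.round(np.array(cc)/1000,4),'size mm',np.round(sz,1),'long dir',np.degrees(np.arctan2(e[1],e[0])).round(1),'px',k[:,0].mean(0).round(),'cam',c['o'].round(3))
    save(c,sys.argv[1]+'.png')
handle(sys.argv[2])
E
python3 m3.py hs1 green; python3 go.py
```

```text
time: 4.4
ee_pos: [0.4013, 0.2144, 0.2515]
centre [0.4016 0.2879] size mm [75.7 41.4] long dir 35.5 px [251. 119.] cam [0.403 0.286 0.399]
at [0.4015 0.2141 0.2511] yaw 89.7 q7 -0.57 t 4.45 w 0.0867 F [ 0.2  0.6 -0.7]
```

View pics/hs1.png

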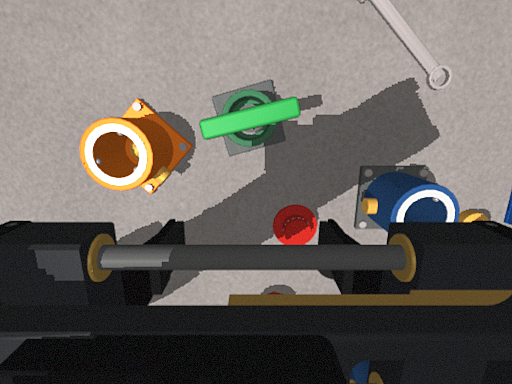

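Wrist view shows the green handle from (200,130) to (300,105) over the cup at (248,117). The orange decoy is at (120,152) and cap 1 at (296,225). I tighten the mask to the bright handle.

```bash
sed -i "s/(S>110)&(V>50))/(S>110)\&(V>140))/" m3.py; python3 m3.py hs2 green; python3 - <<'E'
from h import *
c=cam('wrist'); hsv=cv2.cvtColor(c['pixels'],cv2.COLOR_RGB2HSV); print(hsv[118,245],hsv[124,210], hsv[95,262],hsv[140,255])
for p in ([.4,.287,.06],): print(proj(c,p))
E
```

```text
centre [0.3999 0.2942] size mm [77.6 27.6] long dir 13.3 px [247. 111.] cam [0.404 0.285 0.398]
[ 67 155 221] [ 67 142 227] [ 71 113 144] [ 73 112  75]
[248.59026278 119.98929147]
```

```bash
sed -i "s/(V>140))/(V>180))/" m3.py; python3 m3.py hs2 green; python3 - <<'E'
from h import *
# compare with top & side view
for n in('top','side'):
    c=cam(n); hsv=cv2.cvtColor(c['pixels'],cv2.COLOR_RGB2HSV).astype(int); H,S,V=hsv[...,0],hsv[...,1],hsv[...,2]
    m=((H>50)&(H<80)&(S>110)&(V>120)).astype(np.uint8); cs,_=cv2.findContours(m,cv2.RETR_EXTERNAL,cv2.CHAIN_APPROX_NONE)
    for k in cs:
        if cv2.contourArea(k)>40: (u,v),sz,a=cv2.minAreaRect(k); print(n,round(u,1),round(v,1),np.round(sz,1),round(a), 'proj of wrist est',proj(c,[.4,.287,.182]).round(1),proj(c,[.4,.287,.167]).round(1))
E
```

```text
centre [0.4012 0.288 ] size mm [76.4 13.1] long dir 13.3 px [249. 118.] cam [0.404 0.285 0.398]
```

```bash
python3 go.py 0.4012 0.288 0.235 193.3 0.4012 0.288 0.169 193.3
```

```text
at [0.4009 0.2151 0.2507] yaw 89.8 q7 -0.57 t 4.7 w 0.0867 F [ 0.  -0.1  0.2]
-> [0.4012 0.288  0.235 ] 193.3 row [0.243, 0.0, 0.053] [-0.0, -0.001, -0.863] rows>= 9.7
-> [0.4012 0.288  0.169 ] 193.3 row [0.0, 0.0, 0.22] [0.0, 0.0, 0.0] rows>= 1.1
```

```bash
python3 -m pendant '[[-1,0.243,0,-0.05,0,0,-0.2],[-1,0.243,0,0.053,0,0,-0.3],[-1,0.243,0,0.053,0,0,-0.5],[-1,0.243,0,0.053,0,0,-0.863],[-1,0.243,0,0.053,0,0,-0.863],[-1,0.243,0,0.053,0,0,-0.863],[-1,0.243,0,0.053,0,0,-0.863],[-1,0.243,0,0.053,0,0,-0.863]]' >/dev/null; python3 go.py 0.4012 0.288 0.235 193.3
```

```text
at [0.4009 0.2884 0.235 ] yaw 176.1 q7 0.7 t 5.7 w 0.087 F [-0.1  0.4  0.1]
-> [0.4012 0.288  0.235 ] 193.3 row [-0.001, -0.001, -0.0] [0.0, -0.0, -0.143] rows>= 1.6
```

```bash
python3 -m pendant '[[-1,0,0,0,0,0,-0.143],[-1,0,0,0,0,0,-0.143],[-1,0,0,0,0,0,-0.143]]' >/dev/null; python3 m3.py hs3 green; python3 go.py 0.4012 0.288 0.169 193.3
```

```text
centre [0.3885 0.2848] size mm [50.6 11.4] long dir 13.2 px [251. 196.] cam [0.333 0.272 0.382]
at [0.4008 0.2884 0.2351] yaw -167.2 q7 0.99 t 6.125 w 0.087 F [-0.3  0.1  1. ]
-> [0.4012 0.288  0.169 ] 193.3 row [-0.001, -0.002, 0.22] [0.0, -0.0, -0.004] rows>= 1.1
```

```bash
python3 -m pendant '[[-1,0,0,0.1,0,0,0],[-1,0,0,0.22,0,0,0],[-1,0,0,0.22,0,0,0],[1,0,0,0.22,0,0,0],[1,0,0,0.22,0,0,0],[1,0,0,0.22,0,0,0],[1,0,0,0.22,0,0,0],[1,0,0,0.22,0,0,0]]' 40; python3 go.py
```

```text
time: 7.12
ee_pos: [0.4006, 0.2886, 0.1695]
eef_rot: [-0.113, 0.994, -0.0, 0.0]
ft_force: [0.3, -0.4, -0.4]
width: 0.0451
grip_force: 0.0
at [0.4006 0.2886 0.1695] yaw -167.0 q7 0.93 t 7.125 w 0.0451 F [ 0.3 -0.4 -0.4]
```

```bash
python3 -m pendant '[[1,0,0,0,0,0,0],[1,0,0,0,0,0,0],[1,0,0,0,0,0,0],[1,0,0,0,0,0,0],[1,0,0,0,0,0,0],[1,0,0,0,0,0,0]]'; python3 -m pendant '[[1,0,0,-0.1,0,0,0],[1,0,0,-0.2,0,0,0],[1,0,0,-0.37,0,0,0],[1,0,0,-0.37,0,0,0],[1,0,0,-0.37,0,0,0]]'; python3 go.py 0.6101 0.172 0.29 225
```

```text
time: 7.88
ee_pos: [0.4006, 0.2886, 0.1693]
eef_rot: [-0.113, 0.994, -0.0, 0.0]
ft_force: [0.3, -0.3, -0.6]
width: 0.0156
grip_force: 40.0
time: 8.5
ee_pos: [0.4003, 0.2882, 0.2793]
eef_rot: [-0.113, 0.994, -0.0, -0.0]
ft_force: [0.1, -0.2, -3.5]
width: 0.016
grip_force: 40.0
at [0.4003 0.2882 0.2793] yaw -167.0 q7 1.02 t 8.5 w 0.016 F [ 0.1 -0.2 -3.5]
-> [0.6101 0.172  0.29  ] 225.0 row [-0.595, -0.534, -0.036] [-0.0, -0.001, -0.267] rows>= 3.8
```

```bash
python3 -m pendant '[[1,-0.2,-0.18,-0.036,0,0,-0.05],[1,-0.4,-0.36,-0.036,0,0,-0.15],[1,-0.595,-0.534,-0.036,0,0,-0.267],[1,-0.595,-0.534,-0.036,0,0,-0.267],[1,-0.595,-0.534,-0.036,0,0,-0.267],[1,-0.595,-0.534,-0.036,0,0,-0.267],[1,-0.595,-0.534,-0.036,0,0,-0.267]]' >/dev/null; python3 - <<'E'
from h import *
c=cam('side'); save(c,'sA.png',(240,60,430,250),3)
E
python3 go.py 0.6101 0.172 0.21 225
```

```text
at [0.6095 0.1735 0.2911] yaw -134.9 q7 1.76 t 9.425 w 0.016 F [ 0.3 -0.6 -2.6]
-> [0.6101 0.172  0.21  ] 225.0 row [0.002, -0.005, 0.27] [-0.0, -0.0, 0.001] rows>= 1.3
```

View pics/sA.png

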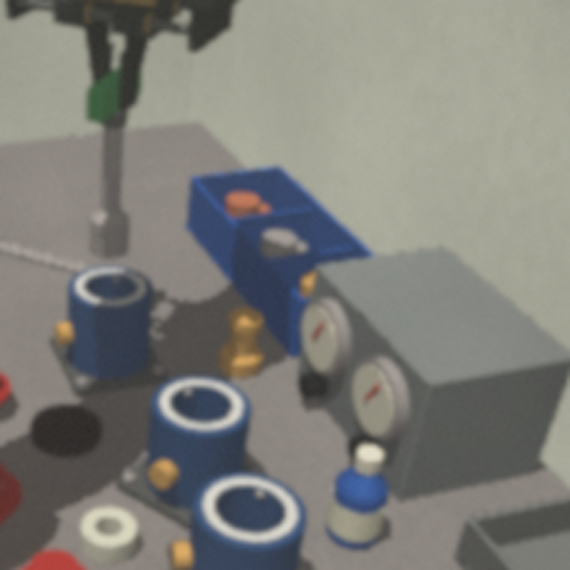

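Side view shows the extension hanging vertically, foot at (110,232), above housing A's mouth at (110,287). I lower it into the bore.

```bash
python3 -m pendant '[[1,0.002,-0.005,0,0,0,0],[1,0.002,-0.005,0.1,0,0,0],[1,0.002,-0.005,0.27,0,0,0],[1,0.002,-0.005,0.27,0,0,0],[1,0.002,-0.005,0.3,0,0,0],[1,0.002,-0.005,0.34,0,0,0],[1,0.002,-0.005,0.36,0,0,0],[1,0.002,-0.005,0.36,0,0,0]]'; python3 go.py .6101 .172 .172 225
```

```text
time: 10.42
ee_pos: [0.6114, 0.1715, 0.1834]
eef_rot: [-0.383, 0.924, 0.0, 0.001]
ft_force: [1.1, 0.6, -4.0]
width: 0.0154
grip_force: 40.0
at [0.6114 0.1715 0.1834] yaw -135.0 q7 1.72 t 10.425 w 0.0154 F [ 1.1  0.6 -4. ]
-> [0.6101 0.172  0.172 ] 225.0 row [0.002, 0.004, 0.038] [-0.0, 0.001, 0.0] rows>= 0.2
```

```bash
python3 -m pendant '[[1,0.0,0.0,0.01,0,0,0],[1,0,0,0.015,0,0,0],[1,0,0,0.015,0,0,0]]'; python3 go.py .6101 .172 .172 225
```

```text
time: 10.8
ee_pos: [0.6112, 0.1713, 0.1786]
eef_rot: [-0.383, 0.924, 0.0, 0.0]
ft_force: [1.4, 2.4, -4.0]
width: 0.0154
grip_force: 40.0
at [0.6112 0.1713 0.1786] yaw -135.0 q7 1.72 t 10.8 w 0.0154 F [ 1.4  2.4 -4. ]
-> [0.6101 0.172  0.172 ] 225.0 row [0.001, 0.004, 0.022] [0.0, 0.0, 0.0] rows>= 0.1
```

```bash
python3 -m pendant '[[1,0.0,0.0,0.01,0,0,0],[1,0,0,0.02,0,0,0],[1,0,0,0.02,0,0,0]]';  python3 -m pendant '[[1,0,0,0,0,0,0.05],[1,0,0,0,0,0,0.1],[1,0,0,0,0,0,0.15],[1,0,0,0,0,0,0.2],[1,0,0,0,0,0,0.25],[1,0,0,0,0,0,0.25]]';python3 go.py; python3 -c "
from h import *; print(r.read_state()['torque'])"
```

```text
time: 11.18
ee_pos: [0.6111, 0.1712, 0.1724]
eef_rot: [-0.383, 0.924, 0.0, 0.0]
ft_force: [2.6, 2.5, -3.3]
width: 0.0157
grip_force: 40.0
time: 11.92
ee_pos: [0.6111, 0.1714, 0.1726]
eef_rot: [-0.131, 0.991, 0.0, 0.0]
ft_force: [3.3, 4.0, -4.1]
width: 0.0157
grip_force: 40.0
at [0.6111 0.1714 0.1726] yaw -164.9 q7 1.23 t 11.925 w 0.0157 F [ 3.3  4.  -4.1]
[ 1.32860423 -0.99152413  0.00842133]
```

```bash
python3 -m pendant '[[1,0,0,0,0,0,0.08],[1,0,0,0,0,0,0.16],[1,0,0,0,0,0,0.24],[1,0,0,0,0,0,0.32],[1,0,0,0,0,0,0.4],[1,0,0,0,0,0,0.48],[1,0,0,0,0,0,0.56],[1,0,0,0,0,0,0.64]]';python3 -c "
from h import *; print(r.read_state()['torque'])"; python3 -m pendant '[[1,0,0,0,0,0,0.04],[1,0,0,0,0,0,0.08],[1,0,0,0,0,0,0.12],[1,0,0,0,0,0,0.16]]';python3 go.py; python3 -c "
from h import *; print(r.read_state()['torque'])"
```

```text
time: 12.92
ee_pos: [0.6113, 0.1713, 0.1726]
eef_rot: [0.514, 0.858, 0.0, 0.0]
ft_force: [3.0, 2.9, -5.1]
width: 0.0158
grip_force: 40.1
[ 1.03279968 -1.30502491  0.10237776]
time: 13.42
ee_pos: [0.6113, 0.1712, 0.1725]
eef_rot: [0.649, 0.761, 0.0, 0.0]
ft_force: [2.1, 2.6, -4.7]
width: 0.0161
grip_force: 40.1
at [0.6113 0.1712 0.1725] yaw 99.0 q7 -0.34 t 13.425 w 0.0161 F [ 2.1  2.6 -4.7]
[ 0.84976577 -1.26343777  0.12922052]
```

```bash
T="from h import *; print('TZ',r.read_state()['torque'][2].round(3))"; python3 -m pendant '[[1,0,0,0,0,0,0.04],[1,0,0,0,0,0,0.08],[1,0,0,0,0,0,0.12]]' | head -2;python3 -c "$T"; python3 -m pendant '[[1,0,0,0,0,0,0.03],[1,0,0,0,0,0,0.06]]'|head -2; python3 go.py; python3 -c "$T"
```

```text
time: 13.8
ee_pos: [0.6113, 0.1711, 0.1726]
TZ 0.142
time: 14.05
ee_pos: [0.6111, 0.171, 0.1726]
at [0.6111 0.171  0.1726] yaw 77.5 q7 -0.7 t 14.05 w 0.0154 F [ 1.9  2.6 -2.9]
TZ 0.697
```

```bash
T="from h import *; print('TZ',r.read_state()['torque'][2].round(3))"; python3 -m pendant '[[1,0,0,0,0,0,0.02],[1,0,0,0,0,0,0.03],[1,0,0,0,0,0,0.03]]' |head -2;python3 -c "$T";python3 go.py; python3 -m pendant '[[1,0,0,0,0,0,-0.08],[1,0,0,-0.12,0,0,-0.08],[1,0,0,-0.32,0,0,-0.08],[1,0,0,-0.32,0,0,-0.08],[1,0,0,-0.32,0,0,-0.08]]'|head -2; python3 go.py .6237 -.0309 .275 180
```

```text
time: 14.42
ee_pos: [0.611, 0.171, 0.1725]
TZ 0.669
at [0.611  0.171  0.1725] yaw 73.9 q7 -0.76 t 14.425 w 0.0161 F [ 1.5  1.5 -3.2]
time: 15.05
ee_pos: [0.6106, 0.1704, 0.2675]
at [0.6106 0.1704 0.2675] yaw 83.4 q7 -0.58 t 15.05 w 0.0156 F [-0.2 -0.3 -3.1]
-> [ 0.6237 -0.0309  0.275 ] 180.0 row [-0.662, 0.12, -0.024] [-0.001, -0.0, -0.805] rows>= 9.0
```

```bash
python3 -m pendant '[[1,-0.1,0,-0.05,0,0,-0.05],[1,-0.3,0.05,-0.05,0,0,-0.15],[1,-0.5,0.1,-0.05,0,0,-0.25],[1,-0.662,0.12,-0.05,0,0,-0.805],[1,-0.662,0.12,-0.05,0,0,-0.805],[1,-0.662,0.12,-0.05,0,0,-0.805],[1,-0.662,0.12,-0.05,0,0,-0.805],[1,-0.662,0.12,-0.05,0,0,-0.805]]' >/dev/null;  python3 go.py .6237 -.0309 .21 180
```

```text
at [ 0.623  -0.0308  0.2812] yaw 164.0 q7 1.12 t 16.05 w 0.0154 F [-0.4  0.1 -3.3]
-> [ 0.6237 -0.0309  0.21  ] 180.0 row [-0.003, 0.0, 0.237] [-0.0, -0.002, -0.133] rows>= 1.5
```

```bash
python3 -m pendant '[[1,-0.006,0.004,0,0,0,-0.133],[1,-0.006,0.004,0.1,0,0,-0.133],[1,-0.006,0.004,0.2,0,0,-0.133],[1,-0.006,0.004,0.3,0,0,-0.133],[1,-0.006,0.004,0.32,0,0,-0.133],[1,-0.006,0.004,0.32,0,0,-0.133]]'; python3 -m pendant '[[1,0,0,0.01,0,0,0],[1,0,0,0.015,0,0,0],[1,0,0,0.015,0,0,0]]';  python3 go.py .625 -.030 .172 180
```

```text
time: 16.8
ee_pos: [0.6256, -0.0298, 0.1872]
eef_rot: [0.003, 1.0, -0.0, -0.001]
ft_force: [0.1, 0.1, -3.0]
width: 0.0155
grip_force: 40.0
time: 17.18
ee_pos: [0.6266, -0.0296, 0.1842]
eef_rot: [0.003, 1.0, -0.0, 0.001]
ft_force: [0.0, 1.0, 2.4]
width: 0.0155
grip_force: 40.0
at [ 0.6266 -0.0296  0.1842] yaw 179.6 q7 1.35 t 17.175 w 0.0155 F [0.  1.  2.4]
-> [ 0.625 -0.03   0.172] 180.0 row [0.005, -0.001, 0.041] [-0.0, 0.001, -0.003] rows>= 0.2
```

```bash
python3 -m pendant '[[1,0.003,0,0.004,0,0,0.04],[1,0.003,0,0.006,0,0,0.08],[1,0.003,0,0.008,0,0,0.12],[1,0.003,0,0.008,0,0,0.16],[1,0.003,0,0.008,0,0,0.2],[1,0.003,0,0.008,0,0,0.24]]'; python3 go.py .625 -.030 .172 180
```

```text
time: 17.92
ee_pos: [0.6265, -0.0303, 0.1836]
eef_rot: [0.253, 0.967, -0.0, 0.002]
ft_force: [-2.2, -2.0, 13.5]
width: 0.0157
grip_force: 40.1
at [ 0.6265 -0.0303  0.1836] yaw 150.6 q7 0.88 t 17.925 w 0.0157 F [-2.2 -2.  13.5]
-> [ 0.625 -0.03   0.172] 180.0 row [0.005, -0.002, 0.039] [-0.0, 0.002, -0.245] rows>= 2.7
```

```bash
python3 -m pendant '[[1,0.004,-0.0025,-0.003,0,0,0.04],[1,0.004,-0.0025,-0.003,0,0,0.08],[1,0.004,-0.0025,-0.003,0,0,0.12],[1,0.004,-0.0025,-0.003,0,0,0.16]]'; python3 go.py .625 -.030 .172 180; python3 -m pendant '[[1,0.004,-0.0025,0,0,0,0.04],[1,0.004,-0.0025,0,0,0,0.08],[1,0.004,-0.0025,0,0,0,0.12],[1,0.004,-0.0025,0,0,0,0.16]]'; python3 go.py .625 -.030 .172 180
```

```text
time: 18.42
ee_pos: [0.625, -0.0301, 0.1838]
eef_rot: [0.411, 0.912, 0.0, 0.002]
ft_force: [-1.0, -0.8, 6.6]
width: 0.0156
grip_force: 40.0
at [ 0.625  -0.0301  0.1838] yaw 131.4 q7 0.56 t 18.425 w 0.0156 F [-1.  -0.8  6.6]
-> [ 0.625 -0.03   0.172] 180.0 row [0.0, 0.0, 0.039] [0.0, 0.002, -0.405] rows>= 4.5
time: 18.92
ee_pos: [0.6232, -0.0294, 0.1821]
eef_rot: [0.557, 0.83, 0.001, 0.001]
ft_force: [2.4, 0.6, -2.6]
width: 0.016
grip_force: 40.0
at [ 0.6232 -0.0294  0.1821] yaw 112.3 q7 0.24 t 18.925 w 0.016 F [ 2.4  0.6 -2.6]
-> [ 0.625 -0.03   0.172] 180.0 row [-0.004, 0.005, 0.034] [0.001, 0.001, -0.564] rows>= 6.3
```

```bash
python3 -m pendant '[[1,-0.0015,0.004,0.012,0,0,0],[1,-0.0015,0.004,0.025,0,0,0],[1,-0.0015,0.004,0.034,0,0,0],[1,-0.0015,0.004,0.034,0,0,0]]'; T="from h import *; print('TZ',r.read_state()['torque'][2].round(3))"; python3 -m pendant '[[1,0,0,0,0,0,0.08],[1,0,0,0,0,0,0.16],[1,0,0,0,0,0,0.24],[1,0,0,0,0,0,0.32],[1,0,0,0,0,0,0.4],[1,0,0,0,0,0,0.48],[1,0,0,0,0,0,0.56],[1,0,0,0,0,0,0.64]]';python3 -c "$T";python3 go.py
```

```text
time: 19.42
ee_pos: [0.6242, -0.0294, 0.1724]
eef_rot: [0.556, 0.831, 0.0, 0.001]
ft_force: [-0.1, -1.1, 3.8]
width: 0.0156
grip_force: 40.0
time: 20.42
ee_pos: [0.6245, -0.0295, 0.1724]
eef_rot: [0.953, 0.304, 0.001, 0.001]
ft_force: [1.6, -1.9, 4.6]
width: 0.0158
grip_force: 40.0
TZ 0.139
at [ 0.6245 -0.0295  0.1724] yaw 35.4 q7 -1.05 t 20.425 w 0.0158 F [ 1.6 -1.9  4.6]
```

```bash
T="from h import *; print('TZ',r.read_state()['torque'][2].round(3))"; python3 -m pendant '[[1,0,0,-0.003,0,0,0.08],[1,0,0,-0.003,0,0,0.16],[1,0,0,-0.003,0,0,0.24],[1,0,0,-0.003,0,0,0.32],[1,0,0,-0.003,0,0,0.36],[1,0,0,-0.003,0,0,0.4]]'|head -2;python3 -c "$T"; python3 -m pendant '[[1,0,0,0,0,0,0.03],[1,0,0,0,0,0,0.06],[1,0,0,0,0,0,0.09]]' | head -2;python3 -c "$T";python3 go.py
```

```text
time: 21.18
ee_pos: [0.6242, -0.0291, 0.1725]
TZ 0.925
time: 21.55
ee_pos: [0.624, -0.029, 0.1725]
TZ 0.843
at [ 0.624  -0.029   0.1725] yaw -23.2 q7 -2.02 t 21.55 w 0.016 F [ 0.6 -0.3 -0.3]
```

```bash
python3 -m pendant '[[1,0,0,0,0,0,-0.06],[1,0,0,-0.12,0,0,-0.08],[1,0,0,-0.36,0,0,-0.08],[1,0,0,-0.36,0,0,-0.08],[1,0,0,-0.36,0,0,-0.08]]'|head -2; python3 go.py .6112 -.1600 .278 100
```

```text
time: 22.18
ee_pos: [0.6236, -0.0292, 0.28]
at [ 0.6236 -0.0292  0.28  ] yaw -13.5 q7 -1.86 t 22.175 w 0.0157 F [-0.1 -0.2 -4.3]
-> [ 0.6112 -0.16    0.278 ] 100.0 row [0.062, 0.434, 0.007] [-0.0, 0.0, -0.946] rows>= 10.6
```

```bash
python3 -m pendant '[[1,0.015,0.1,0,0,0,-0.05],[1,0.04,0.3,0.0,0,0,-0.2],[1,0.062,0.434,0.007,0,0,-0.3],[1,0.062,0.434,0.007,0,0,-0.946],[1,0.062,0.434,0.007,0,0,-0.946],[1,0.062,0.434,0.007,0,0,-0.946],[1,0.062,0.434,0.007,0,0,-0.946],[1,0.062,0.434,0.007,0,0,-0.946]]' >/dev/null; python3 -m pendant '[[1,0,0,0,0,0,-0.95],[1,0,0,0,0,0,-0.95],[1,0,0,0,0,0,-0.95],[1,0,0,0,0,0,-0.95],[1,0,0,0,0,0,-0.95],[1,0,0,0,0,0,-0.95],[1,0,0,0,0,0,-0.95],[1,0,0,0,0,0,-0.95]]' >/dev/null;  python3 go.py .6112 -.1595 .19 160
```

```text
at [ 0.6102 -0.1599  0.2753] yaw 153.5 q7 1.19 t 24.175 w 0.0159 F [ 0.3 -0.2 -3.6]
-> [ 0.6112 -0.1595  0.19  ] 160.0 row [-0.003, 0.003, 0.284] [-0.0, -0.002, -0.054] rows>= 1.4
```

```bash
python3 -m pendant '[[1,-0.003,0.003,0,0,0,0],[1,-0.003,0.003,0.1,0,0,0],[1,-0.003,0.003,0.2,0,0,0],[1,-0.003,0.003,0.27,0,0,0],[1,-0.003,0.003,0.29,0,0,0],[1,-0.003,0.003,0.315,0,0,0],[1,-0.003,0.003,0.315,0,0,0]]'; python3 go.py .6112 -.1595 .172 160
```

```text
time: 25.05
ee_pos: [0.613, -0.1598, 0.1844]
eef_rot: [0.233, 0.973, -0.0, 0.001]
ft_force: [0.2, -0.6, -1.5]
width: 0.0156
grip_force: 40.0
at [ 0.613  -0.1598  0.1844] yaw 153.1 q7 1.17 t 25.05 w 0.0156 F [ 0.2 -0.6 -1.5]
-> [ 0.6112 -0.1595  0.172 ] 160.0 row [0.006, -0.002, 0.041] [0.0, 0.001, -0.058] rows>= 0.6
```

```bash
python3 -m pendant '[[1,0.003,0,0.003,0,0,0.04],[1,0.003,0,0.006,0,0,0.08],[1,0.003,0,0.006,0,0,0.12],[1,0.003,0,0.006,0,0,0.16]]'; python3 go.py; python3 -m pendant '[[1,0,0,0,0,0,0.04],[1,0,0,0,0,0,0.08],[1,0,0,0,0,0,0.12],[1,0,0,0,0,0,0.16]]'; python3 go.py .612 -.1595 .172 100
```

```text
time: 25.55
ee_pos: [0.6131, -0.1598, 0.1842]
eef_rot: [0.393, 0.92, 0.0, 0.002]
ft_force: [0.5, -1.0, 5.2]
width: 0.0157
grip_force: 40.0
at [ 0.6131 -0.1598  0.1842] yaw 133.7 q7 0.84 t 25.55 w 0.0157 F [ 0.5 -1.   5.2]
time: 26.05
ee_pos: [0.613, -0.1601, 0.1842]
eef_rot: [0.541, 0.841, 0.0, 0.002]
ft_force: [1.1, -1.2, 4.3]
width: 0.0158
grip_force: 40.0
at [ 0.613  -0.1601  0.1842] yaw 114.5 q7 0.52 t 26.05 w 0.0158 F [ 1.1 -1.2  4.3]
-> [ 0.612  -0.1595  0.172 ] 100.0 row [0.004, -0.002, 0.041] [0.002, 0.001, 0.121] rows>= 1.4
```

```bash
python3 -m pendant '[[1,0.001,-0.005,0,0,0,0.04],[1,0.001,-0.005,0.0,0,0,0.08],[1,0.001,-0.005,0,0,0,0.12],[1,0.001,-0.005,0,0,0,0.16]]'; python3 go.py; python3 -m pendant '[[1,0,0,0.002,0,0,0.04],[1,0,0,0.002,0,0,0.08],[1,0,0,0.002,0,0,0.12],[1,0,0,0.002,0,0,0.16]]'; python3 go.py .612 -.1595 .172 100
```

```text
time: 26.55
ee_pos: [0.6109, -0.1605, 0.1829]
eef_rot: [0.674, 0.739, 0.0, 0.001]
ft_force: [2.3, -2.9, -3.9]
width: 0.0162
grip_force: 40.0
at [ 0.6109 -0.1605  0.1829] yaw 95.3 q7 0.2 t 26.55 w 0.0162 F [ 2.3 -2.9 -3.9]
time: 27.05
ee_pos: [0.6107, -0.1609, 0.1822]
eef_rot: [0.787, 0.616, 0.0, 0.001]
ft_force: [0.2, -3.7, -1.6]
width: 0.0157
grip_force: 40.0
at [ 0.6107 -0.1609  0.1822] yaw 76.1 q7 -0.12 t 27.05 w 0.0157 F [ 0.2 -3.7 -1.6]
-> [ 0.612  -0.1595  0.172 ] 100.0 row [0.006, 0.003, 0.034] [0.001, 0.001, -0.199] rows>= 2.2
```

```bash
python3 -m pendant '[[1,0,0,0.012,0,0,0],[1,0,0,0.025,0,0,0],[1,0,0,0.034,0,0,0],[1,0,0,0.034,0,0,0]]'; T="from h import *; print('TZ',r.read_state()['torque'][2].round(3))"; python3 -m pendant '[[1,0,0,0,0,0,0.08],[1,0,0,0,0,0,0.16],[1,0,0,0,0,0,0.24],[1,0,0,0,0,0,0.32],[1,0,0,0,0,0,0.4],[1,0,0,0,0,0,0.48],[1,0,0,0,0,0,0.56],[1,0,0,0,0,0,0.6]]';python3 -c "$T";python3 go.py
```

```text
time: 27.55
ee_pos: [0.6111, -0.1608, 0.1733]
eef_rot: [0.786, 0.619, 0.001, 0.002]
ft_force: [-1.0, -2.0, 9.9]
width: 0.0159
grip_force: 40.0
time: 28.55
ee_pos: [0.6107, -0.1597, 0.1732]
eef_rot: [0.999, 0.037, 0.001, 0.0]
ft_force: [-3.5, 0.3, 11.6]
width: 0.0157
grip_force: 40.0
TZ 0.14
at [ 0.6107 -0.1597  0.1732] yaw 4.2 q7 -1.32 t 28.55 w 0.0157 F [-3.5  0.3 11.6]
```

```bash
T="from h import *; print('TZ',r.read_state()['torque'][2].round(3))"; python3 -m pendant '[[1,0,0,-0.004,0,0,0.08],[1,0,0,-0.004,0,0,0.16],[1,0,0,-0.004,0,0,0.2]]'|head -2;python3 -c "$T"; python3 -m pendant '[[1,0,0,0,0,0,0.04],[1,0,0,0,0,0,0.08],[1,0,0,0,0,0,0.12]]' | head -2;python3 -c "$T";python3 go.py
```

```text
time: 28.92
ee_pos: [0.6104, -0.1593, 0.1733]
TZ 0.15
time: 29.3
ee_pos: [0.6105, -0.1591, 0.1733]
TZ 0.128
at [ 0.6105 -0.1591  0.1733] yaw -34.1 q7 -1.96 t 29.3 w 0.0157 F [-2.8  0.9  4.9]
```

```bash
T="from h import *; print('TZ',r.read_state()['torque'][2].round(3))"; python3 -m pendant '[[1,0,0,0,0,0,0.04],[1,0,0,0,0,0,0.08],[1,0,0,0,0,0,0.12]]'|head -2;python3 -c "$T"; python3 -m pendant '[[1,0,0,0,0,0,0.03],[1,0,0,0,0,0,0.06],[1,0,0,0,0,0,0.06]]' | head -2;python3 -c "$T";python3 go.py
```

```text
time: 29.68
ee_pos: [0.6105, -0.1589, 0.1733]
TZ 0.098
time: 30.05
ee_pos: [0.6107, -0.1589, 0.1732]
TZ 0.538
at [ 0.6107 -0.1589  0.1732] yaw -55.5 q7 -2.32 t 30.05 w 0.0154 F [-1.6  1.4  5.4]
```

```bash
T="from h import *; print('TZ',r.read_state()['torque'][2].round(3))"; python3 -m pendant '[[1,0,0,0,0,0,0.03],[1,0,0,0,0,0,0.045],[1,0,0,0,0,0,0.045]]'|head -2;python3 -c "$T"; python3 -m pendant '[[1,0,0,0,0,0,-0.06],[1,0,0,-0.12,0,0,-0.08],[1,0,0,-0.36,0,0,-0.08],[1,0,0,-0.36,0,0,-0.08],[1,0,0,-0.36,0,0,-0.08]]'|head -2; python3 go.py .5 0.1 .28 90 .4006 .2886 .28 193
```

```text
time: 30.42
ee_pos: [0.6107, -0.1589, 0.1732]
TZ 0.855
time: 31.05
ee_pos: [0.6102, -0.1596, 0.28]
at [ 0.6102 -0.1596  0.28  ] yaw -51.4 q7 -2.25 t 31.05 w 0.0155 F [-0.1 -0.  -4. ]
-> [0.5  0.1  0.28] 90.0 row [-0.905, -0.253, 0.0] [-0.0, -0.0, -1.178] rows>= 13.2
-> [0.4006 0.2886 0.28  ] 193.0 row [0.629, -0.331, 0.0] [0.0, 0.0, -0.858] rows>= 9.6
```

```bash
python3 -m pendant '[[1,-0.15,-0.04,-0.02,0,0,-0.05],[1,-0.35,-0.1,-0.02,0,0,-0.15],[1,-0.55,-0.15,-0.02,0,0,-0.3],[1,-0.75,-0.2,-0.02,0,0,-0.67],[1,-0.905,-0.253,-0.02,0,0,-0.67],[1,-0.905,-0.253,-0.02,0,0,-0.67],[1,-0.905,-0.253,-0.02,0,0,-0.67],[1,-0.905,-0.253,-0.02,0,0,-0.67]]' >/dev/null; python3 go.py .4006 .2886 .285 60
```

```text
at [0.4993 0.0999 0.2838] yaw 29.4 q7 -1.35 t 32.05 w 0.0159 F [ 0.2  0.5 -3.4]
-> [0.4006 0.2886 0.285 ] 60.0 row [0.022, -0.71, -0.003] [-0.001, 0.002, -0.255] rows>= 3.4
```

```bash
python3 -m pendant '[[1,0,-0.2,-0.01,0,0,-0.05],[1,0.01,-0.4,-0.01,0,0,-0.15],[1,0.02,-0.6,-0.01,0,0,-0.255],[1,0.022,-0.71,-0.01,0,0,-0.255],[1,0.022,-0.71,-0.01,0,0,-0.255],[1,0.022,-0.71,-0.01,0,0,-0.255],[1,0.022,-0.71,-0.01,0,0,-0.255]]' >/dev/null; python3 go.py .4006 .2886 .171 60
```

```text
at [0.4037 0.288  0.2887] yaw 59.4 q7 -1.26 t 32.925 w 0.0158 F [ 0.5 -0.7 -3.1]
-> [0.4006 0.2886 0.171 ] 60.0 row [-0.003, -0.01, 0.392] [-0.0, 0.001, -0.005] rows>= 1.9
```

```bash
python3 -m pendant '[[1,-0.003,-0.01,0.1,0,0,0],[1,-0.003,-0.01,0.2,0,0,0],[1,-0.003,-0.01,0.3,0,0,0],[1,-0.003,-0.01,0.37,0,0,0],[1,-0.003,-0.01,0.385,0,0,0],[1,-0.003,-0.01,0.392,0,0,0],[1,-0.003,-0.01,0.392,0,0,0]]'
```

```text
time: 33.8
ee_pos: [0.4004, 0.2903, 0.1725]
eef_rot: [0.868, 0.496, 0.001, -0.0]
ft_force: [-0.2, -0.3, -3.9]
width: 0.0155
grip_force: 40.0
```

```bash
python3 -m pendant '[[1,0,0,0.004,0,0,0],[1,0,0,0.008,0,0,0],[1,0,0,0.008,0,0,0]]'; python3 -m pendant '[[-0.2,0,0,0.008,0,0,0],[-0.2,0,0,0.008,0,0,0],[-0.2,0,0,0.008,0,0,0],[-0.2,0,0,0.008,0,0,0],[-0.2,0,0,0.008,0,0,0],[-0.2,0,0,-0.1,0,0,0],[-0.2,0,0,-0.3,0,0,0],[-0.2,0,0,-0.3,0,0,0]]'; python3 go.py
```

```text
time: 34.17
ee_pos: [0.4001, 0.2903, 0.1696]
eef_rot: [0.868, 0.497, 0.0, 0.0]
ft_force: [0.0, 0.3, -0.6]
width: 0.0155
grip_force: 40.0
time: 35.17
ee_pos: [0.4015, 0.2916, 0.2638]
eef_rot: [0.868, 0.497, 0.004, -0.0]
ft_force: [0.1, 0.6, -1.8]
width: 0.0522
grip_force: 0.0
at [0.4015 0.2916 0.2638] yaw 59.6 q7 -1.27 t 35.175 w 0.0522 F [ 0.1  0.6 -1.8]
```

```bash
sed -i '/save/d' m1.py; python3 m1.py; python3 - <<'E'
from h import *
c=cam('top'); save(c,'top2.png',(130,90,400,260),2.4)
E
python3 go.py .4654 .1336 .18 90
```

```text
white 282.6 188.8 xy [ 0.5214 -0.0756] d [0.04  0.041] 80
white 310.2 160.9 xy [ 0.6097 -0.16  ] d [0.065 0.066] 143
white 203.0 158.6 xy [0.6103 0.1716] d [0.064 0.066] 70
white 268.4 155.8 xy [ 0.6231 -0.0304] d [0.065 0.066] 99
white 298.6 122.8 xy [ 0.729  -0.1228] d [0.016 0.018] 18
red 262.2 215.8 xy [ 0.4383 -0.015 ] d [0.06  0.061] 163
red 300.0 208.0 xy [ 0.4657 -0.1376] d [0.06 0.06] 146
red 216.6 206.6 xy [0.4653 0.1334] d [0.06  0.061] 159
green 159.3 230.4 xy [0.3862 0.3059] d [0.018 0.056] 124
yellow 355.0 218.3 xy [ 0.4355 -0.3071] d [0.027 0.055] 164
at [0.4001 0.2903 0.2596] yaw 59.5 q7 -1.27 t 35.275 w 0.0519 F [-0.2 -0.9  0.5]
-> [0.4654 0.1336 0.18  ] 90.0 row [-0.34, 0.452, 0.265] [0.0, -0.0, -0.254] rows>= 3.0
```

View pics/top2.png

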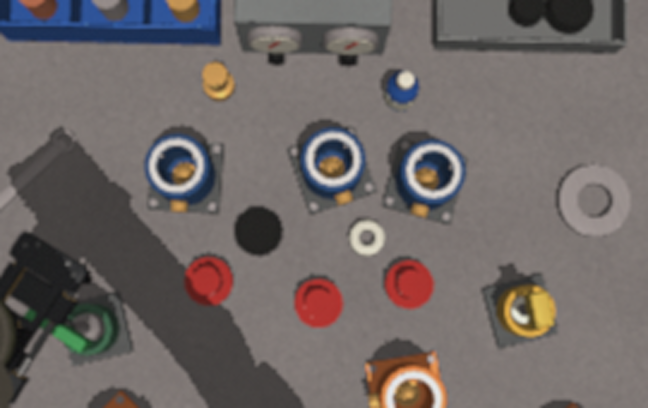

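Top view shows the housings at (180,167), (332,160), (431,172), only slightly rotated. The caps are unmoved at (209,280), (319,302), (410,284), and the socket extension is back in its cup at (90,325). I fetch cap 1.

```bash
python3 -m pendant '[[-1,-0.1,0.15,0.0,0,0,-0.1],[-1,-0.2,0.3,0.1,0,0,-0.254],[-1,-0.34,0.452,0.265,0,0,-0.254],[-1,-0.34,0.452,0.265,0,0,-0.254],[-1,-0.34,0.452,0.265,0,0,-0.254],[-1,-0.34,0.452,0.265,0,0,-0.254]]' >/dev/null; cat > m4.py <<'E'
import sys
from h import *
x,y,z=map(float,sys.argv[1:4])
c=cam('wrist'); hsv=cv2.cvtColor(c['pixels'],cv2.COLOR_RGB2HSV).astype(int); H,S,V=hsv[...,0],hsv[...,1],hsv[...,2]
m=((H<7)|(H>173))&(S>130)&(V>60)
cs,_=cv2.findContours(m.astype(np.uint8),cv2.RETR_EXTERNAL,cv2.CHAIN_APPROX_NONE)
for k in cs:
    if cv2.contourArea(k)<300: continue
    (u,v),ax,a=cv2.fitEllipse(cv2.convexHull(k)); print(round(u),round(v),plane(c,u,v,z)[:2].round(4),'d',(np.array(ax)/c['f']*(c['o'][2]-z)).round(4))
E
python3 m4.py 0 0 .0225; python3 go.py .4654 .1336 .042 90
```

```text
230 291 [ 0.4388 -0.007 ] d [0.0388 0.057 ]
252 184 [0.4674 0.1354] d [0.0625 0.0637]
at [0.465  0.1349 0.1802] yaw 90.1 q7 -0.39 t 36.075 w 0.0867 F [-0.6 -0.1 -0.3]
-> [0.4654 0.1336 0.042 ] 90.0 row [-0.005, 0.001, 0.461] [0.0, -0.0, 0.001] rows>= 2.2
```

```bash
python3 -m pendant '[[-1,-0.001,0.003,0.15,0,0,0],[-1,-0.001,0.003,0.3,0,0,0],[-1,-0.001,0.003,0.42,0,0,0],[-1,-0.001,0.003,0.461,0,0,0],[-1,-0.001,0.003,0.461,0,0,0]]'; python3 -m pendant '[[1,0,0,0,0,0,0],[1,0,0,0,0,0,0],[1,0,0,0,0,0,0],[1,0,0,0,0,0,0],[1,0,0,0,0,0,0],[1,0,0,0,0,0,0],[1,0,0,0,0,0,0],[1,0,0,0,0,0,0]]' 25; python3 go.py
```

```text
time: 36.7
ee_pos: [0.4661, 0.1339, 0.0419]
eef_rot: [0.707, 0.708, 0.0, -0.0]
ft_force: [-0.7, -0.1, 0.0]
width: 0.0871
grip_force: 0.0
time: 37.7
ee_pos: [0.4661, 0.1332, 0.0416]
eef_rot: [0.707, 0.707, -0.0, 0.0]
ft_force: [-0.3, -0.5, 0.7]
width: 0.0374
grip_force: 25.3
at [0.4661 0.1332 0.0416] yaw 90.0 q7 -0.43 t 37.7 w 0.0374 F [-0.3 -0.5  0.7]
```

```bash
python3 -m pendant '[[1,0,0,-0.2,0,0,0],[1,0,0,-0.4,0,0,0],[1,0.04,0.15,-0.4,0,0,0],[1,0.08,0.32,-0.4,0,0,0],[1,0.129,0.482,-0.4,0,0,0],[1,0.129,0.482,-0.4,0,0,0],[1,0.129,0.482,-0.4,0,0,0]]'; python3 go.py .6108 .1718 .126 90
```

```text
time: 38.58
ee_pos: [0.61, 0.1719, 0.1609]
eef_rot: [0.707, 0.707, -0.001, -0.0]
ft_force: [0.3, 0.2, -0.9]
width: 0.0373
grip_force: 25.3
at [0.61   0.1719 0.1609] yaw 90.0 q7 -0.4 t 38.575 w 0.0373 F [ 0.3  0.2 -0.9]
-> [0.6108 0.1718 0.126 ] 90.0 row [-0.0, 0.003, 0.116] [-0.001, 0.0, 0.0] rows>= 0.6
```

```bash
python3 -m pendant '[[1,0,0.003,0.05,0,0,0],[1,0,0.003,0.09,0,0,0],[1,0,0.003,0.11,0,0,0],[1,0,0.003,0.11,0,0,0]]'; python3 -m pendant '[[1,0,0,0.004,0,0,0],[1,0,0,0.008,0,0,0],[1,0,0,0.008,0,0,0]]'
```

```text
time: 39.08
ee_pos: [0.6112, 0.1718, 0.128]
eef_rot: [0.707, 0.707, -0.0, -0.0]
ft_force: [0.3, -0.3, -1.2]
width: 0.0378
grip_force: 25.3
time: 39.45
ee_pos: [0.6116, 0.1719, 0.1262]
eef_rot: [0.707, 0.707, 0.0, 0.0]
ft_force: [0.8, 0.0, -0.9]
width: 0.0376
grip_force: 25.3
```

```bash
python3 -m pendant '[[1,0,0,0.004,0,0,0],[1,0,0,0.004,0,0,0]]'; python3 -m pendant '[[-0.4,0,0,0.004,0,0,0],[-0.6,0,0,0.004,0,0,0],[-0.6,0,0,0.004,0,0,0],[-0.6,0,0,0.004,0,0,0],[-0.8,0,0,0.004,0,0,0],[-1,0,0,-0.1,0,0,0],[-1,0,0,-0.2,0,0,0]]'; python3 go.py .4394 -.0145 .17 90 .4394 -.0145 .0416 90
```

```text
time: 39.7
ee_pos: [0.6116, 0.1718, 0.125]
eef_rot: [0.707, 0.707, -0.0, 0.0]
ft_force: [0.4, -1.1, 0.7]
width: 0.0375
grip_force: 25.3
time: 40.58
ee_pos: [0.6114, 0.172, 0.1856]
eef_rot: [0.707, 0.707, -0.0, -0.0]
ft_force: [0.3, -0.2, 0.1]
width: 0.0853
grip_force: 0.0
at [0.6114 0.172  0.1856] yaw 90.0 q7 -0.4 t 40.575 w 0.0853 F [ 0.3 -0.2  0.1]
-> [ 0.4394 -0.0145  0.17  ] 90.0 row [-0.621, -0.574, 0.052] [-0.0, 0.0, 0.0] rows>= 4.1
-> [ 0.4394 -0.0145  0.0416] 90.0 row [0.0, 0.0, 0.428] [0.0, 0.0, 0.0] rows>= 2.1
```

```bash
python3 -m pendant '[[-1,-0.15,-0.13,0.02,0,0,0],[-1,-0.3,-0.28,0.05,0,0,0],[-1,-0.46,-0.42,0.05,0,0,0],[-1,-0.621,-0.574,0.052,0,0,0],[-1,-0.621,-0.574,0.052,0,0,0],[-1,-0.621,-0.574,0.052,0,0,0]]' >/dev/null; python3 m4.py 0 0 .0225;  python3 go.py .4394 -.0145 .0416 90
python3 - <<'E'
from h import *
c=cam('top'); hsv=cv2.cvtColor(c['pixels'],cv2.COLOR_RGB2HSV).astype(int); H,S,V=hsv[...,0],hsv[...,1],hsv[...,2]
m=(((H<7)|(H>173))&(S>150)&(V>70)).astype(np.uint8); m[:,400:]=0
cs,_=cv2.findContours(m,cv2.RETR_EXTERNAL,cv2.CHAIN_APPROX_NONE)
for k in cs:
    if cv2.contourArea(k)>30: (u,v),a,_=cv2.fitEllipse(k); print(round(u),round(v),plane(c,u,v,.025)[:2].round(4),plane(c,u,v,.106)[:2].round(4),(np.array(a)*3.2).round())
E
```

```text
272 283 [ 0.4677 -0.1378] d [0.039  0.0616]
250 187 [ 0.4405 -0.0143] d [0.0622 0.0635]
at [ 0.4402 -0.0136  0.1698] yaw 90.1 q7 -0.07 t 41.375 w 0.0872 F [-0.6  0.8  0.3]
-> [ 0.4394 -0.0145  0.0416] 90.0 row [-0.003, -0.003, 0.427] [0.001, -0.0, 0.001] rows>= 2.1
300 208 [ 0.4659 -0.139 ] [ 0.4629 -0.1296] [55. 60.]
202 157 [0.6261 0.1848] [0.6119 0.1715] [63. 63.]
```

```bash
python3 -m pendant '[[-1,-0.003,0,0.15,0,0,0],[-1,-0.003,0,0.3,0,0,0],[-1,-0.003,0,0.4,0,0,0],[-1,-0.003,0,0.427,0,0,0],[-1,-0.003,0,0.427,0,0,0],[1,-0.003,0,0.427,0,0,0],[1,-0.003,0,0.427,0,0,0],[1,-0.003,0,0.427,0,0,0]]'>/dev/null; python3 -m pendant '[[1,0,0,0,0,0,0],[1,0,0,0,0,0,0],[1,0,0,0,0,0,0],[1,0,0,0,0,0,0],[1,0,0,0,0,0,0]]' ; python3 go.py .4402 -.0145 .161 90 .6235 -.0305 .161 90
```

```text
time: 43.05
ee_pos: [0.4394, -0.0153, 0.0413]
eef_rot: [0.707, 0.707, -0.0, 0.0]
ft_force: [-0.0, -0.3, 0.8]
width: 0.0375
grip_force: 25.0
at [ 0.4394 -0.0153  0.0413] yaw 90.0 q7 -0.09 t 43.05 w 0.0375 F [-0.  -0.3  0.8]
-> [ 0.4402 -0.0145  0.161 ] 90.0 row [0.003, 0.003, -0.399] [-0.0, 0.0, 0.0] rows>= 1.9
-> [ 0.6235 -0.0305  0.161 ] 90.0 row [-0.053, 0.611, 0.0] [0.0, 0.0, 0.0] rows>= 2.9
```

```bash
python3 -m pendant '[[1,0,0,-0.2,0,0,0],[1,0,0.02,-0.4,0,0,0],[1,-0.02,0.2,-0.4,0,0,0],[1,-0.04,0.4,-0.4,0,0,0],[1,-0.051,0.58,-0.4,0,0,0],[1,-0.051,0.614,-0.4,0,0,0],[1,-0.051,0.614,-0.4,0,0,0],[1,-0.051,0.614,-0.4,0,0,0]]' >/dev/null; python3 go.py .6235 -.0305 .1275 90
```

```text
at [ 0.6226 -0.0304  0.1613] yaw 90.0 q7 -0.04 t 44.05 w 0.0377 F [-0.4  0.3 -0.5]
-> [ 0.6235 -0.0305  0.1275] 90.0 row [-0.0, 0.003, 0.113] [-0.0, 0.0, 0.0] rows>= 0.5
```

```bash
python3 -m pendant '[[1,0,0.002,0.05,0,0,0],[1,0,0.002,0.09,0,0,0],[1,0,0.002,0.11,0,0,0],[1,0,0.002,0.115,0,0,0],[1,0,0.002,0.12,0,0,0],[1,0,0.002,0.12,0,0,0]]'
```

```text
time: 44.8
ee_pos: [0.6244, -0.0305, 0.1254]
eef_rot: [0.707, 0.707, 0.0, 0.0]
ft_force: [-0.7, -0.5, -1.1]
width: 0.0374
grip_force: 25.0
```

```bash
python3 -m pendant '[[1,0,0,0.003,0,0,0],[1,0,0,0.003,0,0,0]]'|sed -n 2,4p; python3 -m pendant '[[-0.4,0,0,0.003,0,0,0],[-0.6,0,0,0.003,0,0,0],[-0.6,0,0,0.003,0,0,0],[-0.6,0,0,0.003,0,0,0],[-0.8,0,0,0.003,0,0,0],[-1,0,0,-0.1,0,0,0],[-1,0,0,-0.2,0,0,0]]'>/dev/null; python3 go.py .467 -.1383 .17 90
```

```text
ee_pos: [0.6244, -0.0305, 0.1246]
eef_rot: [0.707, 0.707, 0.0, 0.0]
ft_force: [0.4, 0.1, -0.5]
at [ 0.6241 -0.0305  0.185 ] yaw 90.0 q7 -0.04 t 45.925 w 0.0848 F [0.5 0.1 0.8]
-> [ 0.467  -0.1383  0.17  ] 90.0 row [-0.359, -0.524, 0.05] [-0.0, 0.0, 0.0] rows>= 3.1
```

```bash
python3 -m pendant '[[-1,-0.08,-0.12,0.0,0,0,0],[-1,-0.2,-0.3,0.05,0,0,0],[-1,-0.3,-0.42,0.05,0,0,0],[-1,-0.359,-0.524,0.05,0,0,0],[-1,-0.359,-0.524,0.05,0,0,0]]' >/dev/null; python3 m4.py 0 0 .0225;  python3 go.py .467 -.1385 .0416 90
python3 - <<'E'
from h import *
c=cam('top'); hsv=cv2.cvtColor(c['pixels'],cv2.COLOR_RGB2HSV).astype(int); H,S,V=hsv[...,0],hsv[...,1],hsv[...,2]
m=(((H<7)|(H>173))&(S>150)&(V>70)).astype(np.uint8); m[:,400:]=0
cs,_=cv2.findContours(m,cv2.RETR_EXTERNAL,cv2.CHAIN_APPROX_NONE)
for k in cs:
    if cv2.contourArea(k)>30: (u,v),a,_=cv2.fitEllipse(k); print(round(u),round(v),plane(c,u,v,.025)[:2].round(4),plane(c,u,v,.106)[:2].round(4),(np.array(a)*3.2).round())
E
```

```text
252 184 [ 0.4682 -0.1371] d [0.0625 0.0635]
472 62 [ 0.6883 -0.0122] d [0.0959 0.1196]
at [ 0.4669 -0.1388  0.1698] yaw 89.9 q7 0.19 t 46.6 w 0.0871 F [1.1 0.  0.3]
-> [ 0.467  -0.1385  0.0416] 90.0 row [0.001, 0.0, 0.427] [0.0, 0.0, -0.001] rows>= 2.1
294 208 [ 0.465  -0.1194] [ 0.4621 -0.1114] [20. 54.]
202 157 [0.6261 0.1849] [0.6119 0.1716] [63. 63.]
268 155 [ 0.6395 -0.0314] [ 0.6244 -0.0296] [61. 63.]
```

```bash
python3 -m pendant '[[-1,0.003,0,0.15,0,0,0],[-1,0.003,0,0.3,0,0,0],[-1,0.003,0,0.4,0,0,0],[-1,0.003,0,0.427,0,0,0],[-1,0.003,0,0.427,0,0,0],[1,0.003,0,0.427,0,0,0],[1,0.003,0,0.427,0,0,0],[1,0.003,0,0.427,0,0,0]]'>/dev/null; python3 -m pendant '[[1,0,0,0,0,0,0],[1,0,0,0,0,0,0],[1,0,0,0,0,0,0],[1,0,0,0,0,0,0],[1,0,0,0,0,0,0]]' ; python3 go.py .467 -.138 .161 90 .6095 -.1603 .161 90
```

```text
time: 48.28
ee_pos: [0.4671, -0.1374, 0.0413]
eef_rot: [0.707, 0.707, -0.0, 0.0]
ft_force: [0.2, -1.2, 0.7]
width: 0.037
grip_force: 25.0
at [ 0.4671 -0.1374  0.0413] yaw 90.0 q7 0.19 t 48.275 w 0.037 F [ 0.2 -1.2  0.7]
-> [ 0.467 -0.138  0.161] 90.0 row [-0.002, -0.0, -0.399] [0.0, 0.0, 0.0] rows>= 1.9
-> [ 0.6095 -0.1603  0.161 ] 90.0 row [-0.074, 0.475, 0.0] [0.0, 0.0, 0.0] rows>= 2.3
```

```bash
python3 -m pendant '[[1,0,0,-0.2,0,0,0],[1,0,0.02,-0.4,0,0,0],[1,-0.02,0.2,-0.4,0,0,0],[1,-0.05,0.38,-0.4,0,0,0],[1,-0.076,0.474,-0.4,0,0,0],[1,-0.076,0.474,-0.4,0,0,0],[1,-0.076,0.474,-0.4,0,0,0]]' >/dev/null; python3 go.py .6098 -.1603 .1255 90
```

```text
at [ 0.6086 -0.16    0.1607] yaw 90.0 q7 0.19 t 49.15 w 0.0373 F [-0.5 -0.3 -1.2]
-> [ 0.6098 -0.1603  0.1255] 90.0 row [-0.001, 0.004, 0.117] [-0.001, -0.0, 0.0] rows>= 0.6
```

```bash
python3 -m pendant '[[1,0,0.003,0.05,0,0,0],[1,0,0.003,0.09,0,0,0],[1,0,0.003,0.11,0,0,0],[1,0,0.003,0.117,0,0,0],[1,0,0.003,0.12,0,0,0],[1,0,0.003,0.12,0,0,0]]'|sed -n 2,4p; python3 -m pendant '[[-0.4,0,0,0,0,0,0],[-0.6,0,0,0,0,0,0],[-0.6,0,0,0,0,0,0],[-0.6,0,0,0,0,0,0],[-0.8,0,0,0,0,0,0],[-1,0,0,-0.1,0,0,0],[-1,0,0,-0.3,0,0,0]]'>/dev/null; python3 go.py .43 -.36 .20 90
```

```text
ee_pos: [0.6105, -0.16, 0.1255]
eef_rot: [0.707, 0.707, 0.0, 0.0]
ft_force: [2.2, 1.0, -1.1]
at [ 0.6088 -0.1598  0.2138] yaw 90.0 q7 0.19 t 50.775 w 0.085 F [ 1.4 -1.   1. ]
-> [ 0.43 -0.36  0.2 ] 90.0 row [-0.667, -0.596, 0.048] [-0.002, -0.0, 0.0] rows>= 4.3
```

```bash
python3 -m pendant '[[-1,-0.12,-0.1,0.0,0,0,0],[-1,-0.3,-0.25,0,0,0,0],[-1,-0.45,-0.4,0,0,0,0],[-1,-0.6,-0.5,0,0,0,0],[-1,-0.7,-0.578,0.0,0,0,0],[-1,-0.7,-0.578,0.0,0,0,0],[-1,-0.7,-0.578,0.0,0,0,0]]' >/dev/null; python3 m3.py hp1 yellow; python3 go.py;python3 - <<'E'
from h import *
c=cam('top'); hsv=cv2.cvtColor(c['pixels'],cv2.COLOR_RGB2HSV).astype(int); H,S,V=hsv[...,0],hsv[...,1],hsv[...,2]
m=(((H<7)|(H>173))&(S>150)&(V>70)).astype(np.uint8); m[:,400:]=0
cs,_=cv2.findContours(m,cv2.RETR_EXTERNAL,cv2.CHAIN_APPROX_NONE)
for k in cs:
    if cv2.contourArea(k)>30: (u,v),a,_=cv2.fitEllipse(k); print(round(u),round(v),plane(c,u,v,.106)[:2].round(4),(np.array(a)*3.2).round())
E
```

```text
centre [ 0.4367 -0.2937] size mm [52.6 51.1] long dir 0.0 px [249. 115.] cam [ 0.439 -0.298  0.363]
at [ 0.438  -0.369   0.2152] yaw 90.1 q7 0.65 t 51.7 w 0.0868 F [-0.1  0.8  0.7]
311 160 [ 0.6113 -0.1599] [61. 63.]
202 157 [0.6119 0.1715] [63. 63.]
268 155 [ 0.6244 -0.0298] [62. 63.]
```

View pics/hp1.png

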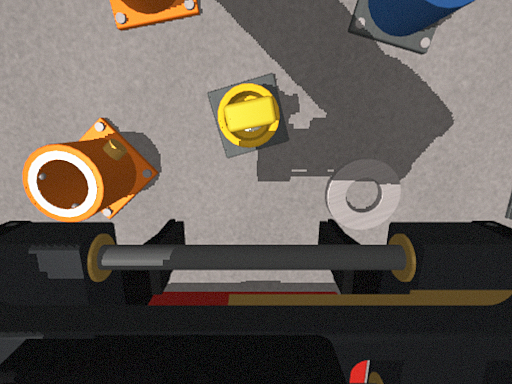

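Wrist view shows the pusher's yellow block at about (249,114), tilted about 12°, over its cup at (248,115). The pipe flange is at (363,195) and an orange decoy at (62,182). I separate the block from the cup by shade.

```bash
python3 - <<'E'
from h import *
c=cam('wrist'); hsv=cv2.cvtColor(c['pixels'],cv2.COLOR_RGB2HSV); I=hsv.astype(int)
for u,v in [(249,114),(240,118),(262,108),(248,89),(222,120),(230,135)]: print((u,v),hsv[v,u])
for h0 in (24,25,26):
  for s0 in (0,):
    m=((I[...,0]>=h0)&(I[...,0]<34)&(I[...,1]>120)&(I[...,2]>150)).astype(np.uint8); m=cv2.morphologyEx(m,cv2.MORPH_OPEN,np.ones((3,3)))
    cs,_=cv2.findContours(m,cv2.RETR_EXTERNAL,cv2.CHAIN_APPROX_NONE)
    for k in cs:
        if cv2.contourArea(k)<200: continue
        P=np.array([plane(c,*p,.122)[:2] for p in k[:,0]]); cc,sz,a=cv2.minAreaRect((P*1000).astype(np.float32)); print(h0,np.round(cc,1),np.round(sz,1),round(a,1))
E
```

```text
(249, 114) [ 28 177 252]
(240, 118) [ 28 176 253]
(262, 108) [ 27 186 250]
(248, 89) [ 26 206 255]
(222, 120) [ 26 204 255]
(230, 135) [ 26 205 255]
24 [ 433.1 -289.7] [50.7 41.3] 36.1
25 [ 436.8 -292. ] [39.8 20.5] 11.8
25 [ 427.9 -288.7] [51.3 32. ] 60.1
26 [ 436.7 -292.1] [39.3 19.3] 11.4
26 [ 427.3 -288.6] [50.9 30.8] 60.0
```

```bash
python3 go.py .4367 -.2921 .19 11.6 .4367 -.2921 .102 11.6
```

```text
at [ 0.438  -0.3689  0.2152] yaw 90.2 q7 0.65 t 51.8 w 0.0867 F [-0.8 -0.3  0.1]
-> [ 0.4367 -0.2921  0.19  ] 11.6 row [0.256, -0.004, 0.084] [0.0, -0.0, 0.655] rows>= 7.3
-> [ 0.4367 -0.2921  0.102 ] 11.6 row [0.0, 0.0, 0.293] [0.0, 0.0, 0.0] rows>= 1.4
```

```bash
python3 -m pendant '[[-1,0.1,0,0,0,0,0.08],[-1,0.2,0,0.05,0,0,0.2],[-1,0.256,-0.004,0.084,0,0,0.655],[-1,0.256,-0.004,0.084,0,0,0.655],[-1,0.256,-0.004,0.084,0,0,0.655],[-1,0.256,-0.004,0.084,0,0,0.655],[-1,0.256,-0.004,0.084,0,0,0.655],[-1,0.256,-0.004,0.084,0,0,0.655]]' >/dev/null; python3 -m pendant '[[-1,0,0,0,0,0,0],[-1,0,0,0,0,0,0]]' >/dev/null;  python3 go.py .4367 -.2921 .102 11.6
```

```text
at [ 0.436 -0.293  0.19 ] yaw 11.6 q7 -0.84 t 53.05 w 0.0872 F [ 0.5 -0.3  0. ]
-> [ 0.4367 -0.2921  0.102 ] 11.6 row [0.003, -0.002, 0.293] [0.0, -0.0, -0.0] rows>= 1.4
```

```bash
python3 -m pendant '[[-1,0.003,-0.002,0.1,0,0,0],[-1,0.003,-0.002,0.2,0,0,0],[-1,0.003,-0.002,0.293,0,0,0],[-1,0.003,-0.002,0.293,0,0,0],[1,0.003,-0.002,0.293,0,0,0],[1,0.003,-0.002,0.293,0,0,0],[1,0.003,-0.002,0.293,0,0,0],[1,0.003,-0.002,0.293,0,0,0]]' 50 >/dev/null; python3 -m pendant '[[1,0,0,0,0,0,0],[1,0,0,0,0,0,0],[1,0,0,0,0,0,0],[1,0,0,0,0,0,0],[1,0,0,0,0,0,0],[1,0,0,0,0,0,0]]';  python3 -m pendant '[[1,0,0,-0.1,0,0,0],[1,0,0,-0.25,0,0,0],[1,0,0,-0.45,0,0,0],[1,0,0,-0.5,0,0,0],[1,0,0,-0.5,0,0,0]]' | sed -n 4,5p; python3 go.py .6105 -.16 .25 11.6
```

```text
time: 54.8
ee_pos: [0.4364, -0.2926, 0.1021]
eef_rot: [0.995, 0.1, -0.0, -0.0]
ft_force: [-0.8, 0.1, 0.0]
width: 0.0238
grip_force: 49.9
ft_force: [-0.3, 0.5, -3.4]
width: 0.0239
at [ 0.4366 -0.2927  0.2522] yaw 11.4 q7 -0.85 t 55.425 w 0.0239 F [-0.3  0.5 -3.4]
-> [ 0.6105 -0.16    0.25  ] 11.6 row [0.656, -0.319, 0.008] [0.0, -0.0, -0.001] rows>= 3.5
```

```bash
python3 -m pendant '[[1,0.12,-0.06,0,0,0,0],[1,0.3,-0.14,0,0,0,0],[1,0.45,-0.22,0,0,0,0],[1,0.6,-0.29,0,0,0,0],[1,0.658,-0.319,0.008,0,0,0],[1,0.658,-0.319,0.008,0,0,0],[1,0.658,-0.319,0.008,0,0,0]]'>/dev/null; python3 -m pendant '[[1,0,0,0.03,0,0,0],[1,0,0,0.07,0,0,0],[1,0,0,0.085,0,0,0],[1,0,0,0.085,0,0,0]]'; python3 go.py .611 -.16 .21 11.6
```

```text
time: 56.8
ee_pos: [0.6107, -0.1598, 0.2238]
eef_rot: [0.995, 0.1, -0.0, -0.0]
ft_force: [0.1, -1.0, -2.4]
width: 0.024
grip_force: 49.9
at [ 0.6107 -0.1598  0.2238] yaw 11.4 q7 -1.17 t 56.8 w 0.024 F [ 0.1 -1.  -2.4]
-> [ 0.611 -0.16   0.21 ] 11.6 row [0.001, 0.001, 0.046] [-0.0, 0.0, -0.001] rows>= 0.2
```

```bash
python3 -m pendant '[[1,0,0,0.01,0,0,0],[1,0,0,0.02,0,0,0],[1,0,0,0.03,0,0,0],[1,0,0,0.03,0,0,0]]'; python3 -m pendant '[[1,0,0,0.01,0,0,0],[1,0,0,0.015,0,0,0],[1,0,0,0.015,0,0,0]]'
```

```text
time: 57.3
ee_pos: [0.6108, -0.1594, 0.2146]
eef_rot: [0.995, 0.1, -0.0, -0.0]
ft_force: [0.2, 0.2, -2.2]
width: 0.0232
grip_force: 49.9
time: 57.68
ee_pos: [0.6111, -0.1596, 0.2111]
eef_rot: [0.995, 0.1, 0.0, 0.0]
ft_force: [-1.6, 0.3, 1.7]
width: 0.0235
grip_force: 49.9
```

```bash
python3 -m pendant '[[1,0,0,0.008,0,0,0],[1,0,0,0.012,0,0,0],[1,0,0,0.012,0,0,0]]'
```

```text
time: 58.05
ee_pos: [0.6117, -0.1595, 0.211]
eef_rot: [0.995, 0.1, 0.002, 0.0]
ft_force: [-8.8, 3.1, 23.1]
width: 0.0236
grip_force: 50.0
```

```bash
python3 -m pendant '[[1,0,0,-0.07,0,0,0],[1,0,0,-0.15,0,0,0],[1,0.03,-0.1,-0.15,0,0,0],[1,0.07,-0.25,-0.15,0,0,0],[1,0.11,-0.38,-0.15,0,0,0],[1,0.128,-0.414,-0.15,0,0,0],[1,0.128,-0.414,-0.15,0,0,0]]'>/dev/null; python3 go.py .6242 -.030 .221 11.6
```

```text
at [ 0.6241 -0.03    0.2518] yaw 11.5 q7 -1.39 t 58.925 w 0.0237 F [ 0.3 -0.2 -1.9]
-> [ 0.6242 -0.03    0.221 ] 11.6 row [0.001, -0.0, 0.103] [0.0, 0.0, -0.001] rows>= 0.5
```

```bash
python3 -m pendant '[[1,0,0,0.04,0,0,0],[1,0,0,0.08,0,0,0],[1,0,0,0.1,0,0,0],[1,0,0,0.115,0,0,0],[1,0,0,0.13,0,0,0],[1,0,0,0.14,0,0,0],[1,0,0,0.145,0,0,0],[1,0,0,0.145,0,0,0]]';python3 go.py
```

```text
time: 59.92
ee_pos: [0.6244, -0.0304, 0.2111]
eef_rot: [0.995, 0.1, 0.001, 0.0]
ft_force: [-5.5, -0.5, 12.7]
width: 0.0235
grip_force: 49.9
at [ 0.6244 -0.0304  0.2111] yaw 11.4 q7 -1.39 t 59.925 w 0.0235 F [-5.5 -0.5 12.7]
```

```bash
python3 -m pendant '[[1,0,0,0.006,0,0,0],[1,0,0,0.006,0,0,0]]' | sed -n 2,4p; python3 -m pendant '[[1,0,0,-0.07,0,0,0],[1,0,0,-0.15,0,0,0],[1,0.03,-0.15,-0.15,0,0,0],[1,0.05,-0.33,-0.15,0,0,0],[1,0.07,-0.5,-0.15,0,0,0],[1,0.09,-0.667,-0.15,0,0,0],[1,0.09,-0.667,-0.15,0,0,0],[1,0.09,-0.667,-0.15,0,0,0]]'>/dev/null; python3 go.py .6115 .1715 .221 11.6
```

```text
ee_pos: [0.6248, -0.0303, 0.211]
eef_rot: [0.995, 0.1, 0.002, 0.0]
ft_force: [-9.0, 0.9, 22.9]
at [0.611  0.1705 0.2517] yaw 11.4 q7 -1.73 t 61.175 w 0.0237 F [-0.3 -1.2 -2.5]
-> [0.6115 0.1715 0.221 ] 11.6 row [0.002, -0.003, 0.102] [0.0, -0.0, -0.001] rows>= 0.5
```

```bash
python3 -m pendant '[[1,0.002,-0.003,0.04,0,0,0],[1,0.002,-0.003,0.08,0,0,0],[1,0.002,-0.003,0.1,0,0,0],[1,0.002,-0.003,0.115,0,0,0],[1,0.002,-0.003,0.13,0,0,0],[1,0.002,-0.003,0.14,0,0,0],[1,0.002,-0.003,0.15,0,0,0],[1,0.002,-0.003,0.15,0,0,0]]';python3 -m pendant '[[1,0,0,-0.08,0,0,0],[1,0,0,-0.18,0,0,0],[1,0,0,-0.18,0,0,0]]' >/dev/null; python3 go.py .50 0 .257 11.5; python3 - <<'E'
from h import *
c=cam('side'); save(c,'send.png',(200,120,420,300),3)
E
```

```text
time: 62.18
ee_pos: [0.612, 0.1723, 0.211]
eef_rot: [0.995, 0.1, 0.002, -0.0]
ft_force: [-7.5, -3.1, 22.1]
width: 0.0235
grip_force: 50.0
at [0.6124 0.1725 0.2633] yaw 11.4 q7 -1.74 t 62.55 w 0.0236 F [ 0.2 -0.1 -2.3]
-> [0.5   0.    0.257] 11.5 row [-0.481, 0.489, 0.019] [-0.0, -0.002, -0.001] rows>= 3.3
```

View pics/send.png

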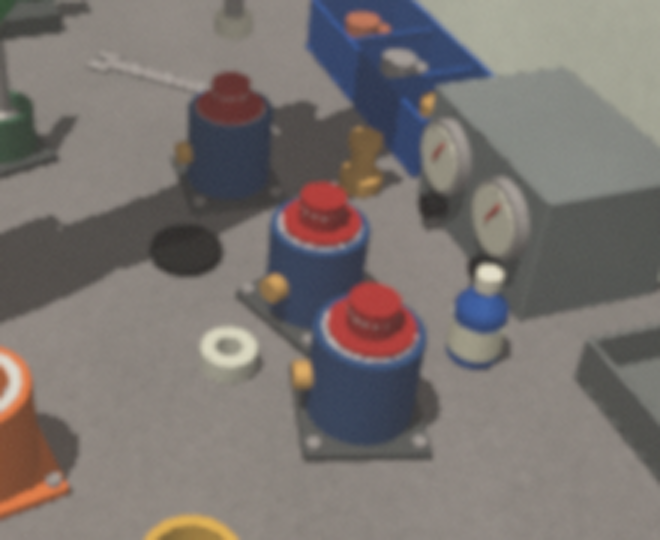

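All three caps sit flat with their flanges on the housings, at (230,95), (322,215) and (375,320) in the crop, and the force stop at TCP 0.211 matches fully home. I return the pusher.

```bash
python3 -m pendant '[[1,-0.1,0.1,0.0,0,0,0],[1,-0.24,0.24,0,0,0,0],[1,-0.36,0.36,0,0,0,0],[1,-0.481,0.489,0.01,0,0,0],[1,-0.481,0.489,0.01,0,0,0],[1,-0.481,0.489,0.01,0,0,0]]'>/dev/null; python3 go.py .4364 -.2926 .23 11.5
```

```text
at [4.986e-01 1.000e-04 2.569e-01] yaw 11.4 q7 -1.46 t 63.35 w 0.0237 F [-0.4  0.5 -2.2]
-> [ 0.4364 -0.2926  0.23  ] 11.5 row [-0.396, 0.915, 0.09] [-0.0, 0.0, -0.001] rows>= 4.8
```

```bash
python3 -m pendant '[[1,-0.06,0.15,0.0,0,0,0],[1,-0.14,0.33,0,0,0,0],[1,-0.22,0.52,0,0,0,0],[1,-0.3,0.7,0.05,0,0,0],[1,-0.37,0.86,0.09,0,0,0],[1,-0.396,0.915,0.09,0,0,0],[1,-0.396,0.915,0.09,0,0,0],[1,-0.396,0.915,0.09,0,0,0]]'>/dev/null; python3 go.py .4364 -.2926 .104 11.5
```

```text
at [ 0.4379 -0.2911  0.2305] yaw 11.6 q7 -0.84 t 64.35 w 0.0234 F [-0.  -0.8 -2.3]
-> [ 0.4364 -0.2926  0.104 ] 11.5 row [-0.006, 0.004, 0.422] [-0.0, 0.0, 0.001] rows>= 2.0
```

```bash
python3 -m pendant '[[1,-0.006,0.004,0.1,0,0,0],[1,-0.006,0.004,0.2,0,0,0],[1,-0.006,0.004,0.3,0,0,0],[1,-0.006,0.004,0.38,0,0,0],[1,-0.006,0.004,0.415,0,0,0],[1,-0.006,0.004,0.425,0,0,0],[1,-0.006,0.004,0.425,0,0,0]]'; python3 -m pendant '[[1,0,0,0.003,0,0,0],[1,0,0,0.003,0,0,0]]' | sed -n 2,4p
```

```text
time: 65.22
ee_pos: [0.4359, -0.2943, 0.1041]
eef_rot: [0.995, 0.1, 0.001, 0.0]
ft_force: [0.1, 0.5, -3.0]
width: 0.0235
grip_force: 50.0
ee_pos: [0.4355, -0.2946, 0.1029]
eef_rot: [0.995, 0.1, 0.0, 0.0]
ft_force: [-0.1, 0.2, -3.2]
```

Another 1 mm down, then release and retreat.

```bash
python3 -m pendant '[[1,0,0,0.004,0,0,0],[1,0,0,0.004,0,0,0]]' | sed -n 2,4p;  python3 -m pendant '[[-0.2,0,0,0.004,0,0,0],[-0.2,0,0,0.004,0,0,0],[-0.4,0,0,0.004,0,0,0],[-0.4,0,0,0.004,0,0,0],[-0.4,0,0,0.004,0,0,0],[-0.6,0,0,-0.1,0,0,0],[-0.6,0,0,-0.3,0,0,0],[-0.6,0,0,-0.5,0,0,0]]' | sed -n 4,5p; python3 -m pendant '[[-0.6,0,0.15,-0.1,0,0,0],[-0.6,-0.1,0.3,-0.1,0,0,0],[-0.6,-0.3,0.4,-0.1,0,0,0],[-0.6,-0.3,0.4,-0.1,0,0,0],[-0.6,-0.3,0.4,-0.1,0,0,0]]'>/dev/null; python3 go.py; sed -i 's/(H>174))/(H>174))/' m1.py; python3 m1.py; python3 - <<'E'
from h import *
a=cam('top'); b=cam('side')
A=a['pixels'][150:270,110:390]; save(a,'f1.png',(110,150,390,270),2.4); save(b,'f2.png',None,1)
i=cv2.imread('pics/f1.png'); j=cv2.resize(cv2.imread('pics/f2.png')[80:350,100:512],(672,440))[:310]
cv2.imwrite('pics/final.png',np.vstack([i,j]))
E
```

```text
ee_pos: [0.4356, -0.2946, 0.102]
eef_rot: [0.995, 0.1, 0.0, 0.0]
ft_force: [-1.9, 0.0, 5.4]
ft_force: [0.9, -1.1, 0.9]
width: 0.0693
at [ 0.3709 -0.4298  0.2813] yaw 11.4 q7 -0.53 t 67.35 w 0.0697 F [ 0.3 -0.3  0.5]
white 282.6 188.8 xy [ 0.5215 -0.0758] d [0.04  0.041] 100
white 298.6 122.6 xy [ 0.7295 -0.1228] d [0.016 0.017] 45
red 310.5 160.3 xy [ 0.6232 -0.1705] d [0.061 0.063] 50
red 203.1 158.4 xy [0.6224 0.182 ] d [0.062 0.062] 159
red 268.3 155.0 xy [ 0.6379 -0.0314] d [0.061 0.063] 112
green 154.5 227.4 xy [0.3954 0.3216] d [0.017 0.109] 122
yellow 356.5 219.3 xy [ 0.4324 -0.3117] d [0.023 0.049] 171
```

View pics/final.png

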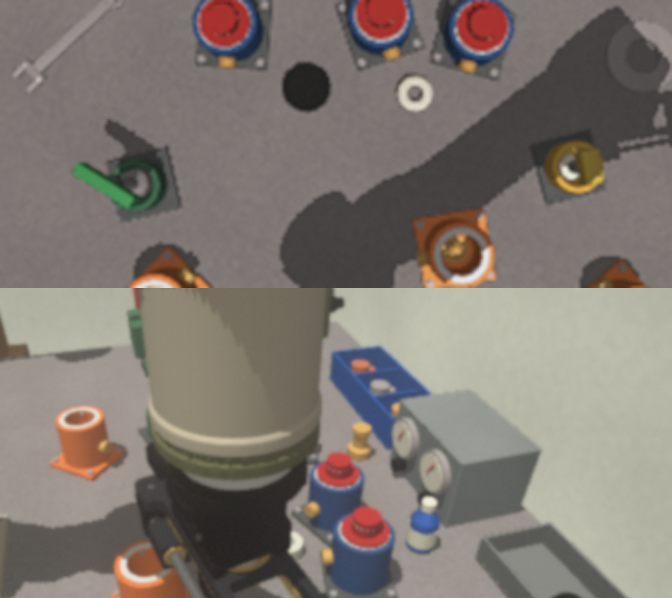

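The final view shows caps at (222,25), (380,15), (482,25), the socket extension upright in the green cup at (130,185), and the pusher in the yellow cup at (575,165). The arm is clear, so I hand in.

```bash
python3 -c "
from h import *; print(r.close_job())"
```

```text
the job is handed in; nothing more can be done
None
```

The job is handed in with no verdict returned: all three nuts were turned until they hit the stop, all three caps were pressed home with the pusher, both tools are back in their stands, and no other part was touched.

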